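# Charge the jigsaw's battery packs at the blank rate selector

### The job

Stand every battery pack from the wooden carrier upright and fully home in a charger bay of its own, and set the unmarked rate selector by turning it fully anticlockwise to its end stop and then exactly four clicks clockwise. Only when all the packs are in and the selector is on its fourth click, push the green start button right down and let it come up. Leave the other things (dowel end, blade box, glue, offcut, post) where they are.

Things in the scene. Friction and masses are not known exactly. Their poses are not given: they have to be found in the camera images.
- charger: yellow and black battery charger, 134 x 282 mm, fixed. Origin on the bench under its middle. +x points from its yellow control pod (44 mm high, on the robot's side) to the row of four bays (walls 50 mm high); +y runs along the row. In its frame the selector's axis is at x -35, y +70 mm, the start button at x -35, y -75 mm.
- bay1 (a point): bay 1 of the charger: centre of its floor, 20 mm above the bench. A pocket 42 mm along the charger's x by 58 mm along its y, 30 mm deep (rim 50 mm above the bench), open at the top; bays are 68 mm apart. Axes as the charger's. Any pack fits any bay.
- bay2 (a point): bay 2 of the charger: centre of its floor, 20 mm above the bench. A pocket 42 mm along the charger's x by 58 mm along its y, 30 mm deep (rim 50 mm above the bench), open at the top; bays are 68 mm apart. Axes as the charger's. Any pack fits any bay.
- bay3 (a point): bay 3 of the charger: centre of its floor, 20 mm above the bench. A pocket 42 mm along the charger's x by 58 mm along its y, 30 mm deep (rim 50 mm above the bench), open at the top; bays are 68 mm apart. Axes as the charger's. Any pack fits any bay.
- bay4 (a point): bay 4 of the charger: centre of its floor, 20 mm above the bench. A pocket 42 mm along the charger's x by 58 mm along its y, 30 mm deep (rim 50 mm above the bench), open at the top; bays are 68 mm apart. Axes as the charger's. Any pack fits any bay.
- selector (a joint): angle of the rate selector, rad: 0 at its anticlockwise end stop (seen from above), growing clockwise to 3.67 at the other stop. A spring detent gives a click every 30 degrees (0.524 rad): its rests are 0, 0.52, 1.05, 1.57, 2.09, 2.62, 3.14 or 3.67. About 0.15 to 0.2 N m carries it over a click; let go anywhere but right on the hump between two clicks, it snaps to the nearer. No scale or pointer.
- selector_grip (a point): middle of the selector's bar grip, on its vertical axis, 85 mm above the bench, on the charger's pod. The knob is a grey 52 mm disc (8 mm thick) carrying an upright bar 46 mm long, 14 mm wide, whose top is 11 mm above this point and which stands from 26 mm below it. The point's x runs along the bar: along the charger's x when the joint is 0.
- start (a joint): travel of the green start button, m: 0 up, 0.006 fully down (about 5 N), springs back.
- start_top (a point): top centre of the green start button (32 mm across) on the charger's pod; it is pressed downward.
- carrier: wooden carrier on the bench, fixed, 186 x 200 mm, origin on the bench under its middle. Two rows (52 mm either side of the middle along its x) of three compartments (65 mm apart along its y), each 74 x 60 mm inside, floor 4 mm, walls 42 mm high. It holds the packs and two other things.
- pack1_mid (a point): battery pack 1 (may be absent): black block with a yellow band and a yellow patch on top, 36 mm along its x, 50 mm along its y, 80 mm tall along its z, about 0.32 kg, most of it in the lower half. This point is its centre, 40 mm above its underside. It stands upright in a compartment of the carrier; either way round is right.
- pack2_mid (a point): battery pack 2 (may be absent): black block with a yellow band and a yellow patch on top, 36 mm along its x, 50 mm along its y, 80 mm tall along its z, about 0.32 kg, most of it in the lower half. This point is its centre, 40 mm above its underside. It stands upright in a compartment of the carrier; either way round is right.
- pack3_mid (a point): battery pack 3 (may be absent): black block with a yellow band and a yellow patch on top, 36 mm along its x, 50 mm along its y, 80 mm tall along its z, about 0.32 kg, most of it in the lower half. This point is its centre, 40 mm above its underside. It stands upright in a compartment of the carrier; either way round is right.
- pack4_mid (a point): battery pack 4 (may be absent): black block with a yellow band and a yellow patch on top, 36 mm along its x, 50 mm along its y, 80 mm tall along its z, about 0.32 kg, most of it in the lower half. This point is its centre, 40 mm above its underside. It stands upright in a compartment of the carrier; either way round is right.
- dowel_center (a point): bystander: plain wooden dowel end 36 mm across, 70 mm tall, standing in the carrier; centre.
- bladebox_mid (a point): bystander: red blade box 30 x 44 x 60 mm standing in the carrier; centre.
- glue_mid (a point): bystander: glue bottle, 56 mm across, 170 mm tall; point half-way up.
- offcut_mid (a point): bystander: wooden offcut 70 x 120 x 30 mm lying flat; centre.
- post_center (a point): bystander: wooden post 44 mm across, 100 mm tall, standing; centre.
Not all that is in view belongs to the job. Leave any purple look-alike of the part that bears pack2_mid alone.

How it is judged (in metres and radians):
On the way, in this order (a step that is already met when the one before it is completed fails the run):
1. the selector is turned fully anticlockwise to its end stop (value of joint selector below 0.13 rad), for 0.1 s.
2. every pack is home in a bay and the selector is on its fourth click (((horizontal distance between pack1_mid and bay1 below 0.008 m and z of pack1_mid in the frame of bay1 below 0.0445 m) or (horizontal distance between pack1_mid and bay2 below 0.008 m and z of pack1_mid in the frame of bay2 below 0.0445 m) or (horizontal distance between pack1_mid and bay3 below 0.008 m and z of pack1_mid in the frame of bay3 below 0.0445 m) or (horizontal distance between pack1_mid and bay4 below 0.008 m and z of pack1_mid in the frame of bay4 below 0.0445 m)) and angle between each of pack1_mid, pack2_mid, pack3_mid, pack4_mid's own z axis and vertical below 0.1 rad and ((horizontal distance between pack2_mid and bay1 below 0.008 m and z of pack2_mid in the frame of bay1 below 0.0445 m) or (horizontal distance between pack2_mid and bay2 below 0.008 m and z of pack2_mid in the frame of bay2 below 0.0445 m) or (horizontal distance between pack2_mid and bay3 below 0.008 m and z of pack2_mid in the frame of bay3 below 0.0445 m) or (horizontal distance between pack2_mid and bay4 below 0.008 m and z of pack2_mid in the frame of bay4 below 0.0445 m)) and ((horizontal distance between pack3_mid and bay1 below 0.008 m and z of pack3_mid in the frame of bay1 below 0.0445 m) or (horizontal distance between pack3_mid and bay2 below 0.008 m and z of pack3_mid in the frame of bay2 below 0.0445 m) or (horizontal distance between pack3_mid and bay3 below 0.008 m and z of pack3_mid in the frame of bay3 below 0.0445 m) or (horizontal distance between pack3_mid and bay4 below 0.008 m and z of pack3_mid in the frame of bay4 below 0.0445 m)) and ((horizontal distance between pack4_mid and bay1 below 0.008 m and z of pack4_mid in the frame of bay1 below 0.0445 m) or (horizontal distance between pack4_mid and bay2 below 0.008 m and z of pack4_mid in the frame of bay2 below 0.0445 m) or (horizontal distance between pack4_mid and bay3 below 0.008 m and z of pack4_mid in the frame of bay3 below 0.0445 m) or (horizontal distance between pack4_mid and bay4 below 0.008 m and z of pack4_mid in the frame of bay4 below 0.0445 m)) and value of joint selector between 1.8944 and 2.2944 rad), for 0.2 s.
3. the start button is pushed right down (all of step 2 and value of joint start above 0.0045 m), for 0.04 s.
At the end, for the whole second after the job is handed in: Every pack present stands upright (within 0.1 rad) in a bay, within 8 mm of its centre and within 4.5 mm of its floor, at rest; the selector rests within 0.2 rad of its fourth click (2.09 rad); the start button is up again (all of step 2 and value of joint start below 0.002 m and linear speed of each of pack1, pack2, pack3, pack4 below 0.03 m/s); the robot touches nothing.
It fails at once if the start button is pushed down before every pack is home and the selector is on its fourth click (value of joint start above 0.0045 m and not (((horizontal distance between pack1_mid and bay1 below 0.008 m and z of pack1_mid in the frame of bay1 below 0.0445 m) or (horizontal distance between pack1_mid and bay2 below 0.008 m and z of pack1_mid in the frame of bay2 below 0.0445 m) or (horizontal distance between pack1_mid and bay3 below 0.008 m and z of pack1_mid in the frame of bay3 below 0.0445 m) or (horizontal distance between pack1_mid and bay4 below 0.008 m and z of pack1_mid in the frame of bay4 below 0.0445 m)) and angle between each of pack1_mid, pack2_mid, pack3_mid, pack4_mid's own z axis and vertical below 0.1 rad and ((horizontal distance between pack2_mid and bay1 below 0.008 m and z of pack2_mid in the frame of bay1 below 0.0445 m) or (horizontal distance between pack2_mid and bay2 below 0.008 m and z of pack2_mid in the frame of bay2 below 0.0445 m) or (horizontal distance between pack2_mid and bay3 below 0.008 m and z of pack2_mid in the frame of bay3 below 0.0445 m) or (horizontal distance between pack2_mid and bay4 below 0.008 m and z of pack2_mid in the frame of bay4 below 0.0445 m)) and ((horizontal distance between pack3_mid and bay1 below 0.008 m and z of pack3_mid in the frame of bay1 below 0.0445 m) or (horizontal distance between pack3_mid and bay2 below 0.008 m and z of pack3_mid in the frame of bay2 below 0.0445 m) or (horizontal distance between pack3_mid and bay3 below 0.008 m and z of pack3_mid in the frame of bay3 below 0.0445 m) or (horizontal distance between pack3_mid and bay4 below 0.008 m and z of pack3_mid in the frame of bay4 below 0.0445 m)) and ((horizontal distance between pack4_mid and bay1 below 0.008 m and z of pack4_mid in the frame of bay1 below 0.0445 m) or (horizontal distance between pack4_mid and bay2 below 0.008 m and z of pack4_mid in the frame of bay2 below 0.0445 m) or (horizontal distance between pack4_mid and bay3 below 0.008 m and z of pack4_mid in the frame of bay3 below 0.0445 m) or (horizontal distance between pack4_mid and bay4 below 0.008 m and z of pack4_mid in the frame of bay4 below 0.0445 m)) and value of joint selector between 1.8944 and 2.2944 rad)).
It fails at once if a bystander (dowel end, blade box, glue, offcut, post) is moved more than 40 mm (distance of any of dowel_center, bladebox_mid, glue_mid, offcut_mid, post_center from where it was at the start of the episode above 0.04 m).
Of pack1, pack2, pack3, pack4 only 3 to 4 are there at a start; the rules pass over those that are not, and their reading is None.
At some moment in a run one of pack1, pack2, pack3, pack4 may be knocked a few centimetres aside while the robot is not near it.
It also fails if it takes over 210 s, if anything falls off the work surface, if the arm or the gripper's body presses on something with over 40 N, if the wrist force passes 120 N, or if a joint passes its speed limit or range.

### The arm

A 6-joint arm with a two-finger parallel gripper is mounted at the origin on the work surface. World frame = base frame: x ahead of the robot, y to its left, z up, the work surface at z = 0. Lengths are in mm, angles in rad, forces in N, time in s.
With the tool pointing down it reaches from about 350 to 975 mm from the base axis. Payload 7.1 kg.
Tool frame: the origin (TCP) lies midway between the tips of the shut fingers; the grasp point (between the pads) lies ctrl.grip_point_offset behind it (ctrl.grip_point_offset is the distance from the TCP to the grasp point, in mm); z points along the fingers, y is the line along which they close (so a half turn about z gives the same grasp; the last joint's range is limited). The gripper opens to 88 mm and grips with 3 to 60 N. Pads are 20 mm wide; open, the fingers measure 115 mm over their backs; the gripper's body (75 mm by 178 mm) begins 61 mm behind the grasp point.
Start: joints at [1.097, 0.423, 1.63, -0, 1.089, -0.019], TCP at [274.519, 561.466, 222.675] pointing down, gripper open.
Joint ranges: [-3, 3], [-0.9, 2.11], [0.09, 2.58], [-1.31, 4.45], [0.11, 2.69], [-2.54, 2.54]. Speed limits (rad/s): [2.39, 2.39, 3.01, 3.14, 3.14, 3.14].

### API

Orientations are given as a rotation vector (axis times angle).
In Python, from workcell import ctrl, get_image, close_job, finder gives the robot as it stands.
- The arm moves only by the tool servo_tool, never from a script. Its argument "deltas" is a list of rows, each a list of 2 entries, a list of its own where there are three numbers: the shift along the tool's x, y, z in mm, then the turn, a rotation vector about the tool's x, y, z in rad. A call has 1 to 5 rows; each row is the pose to reach, as a shift and turn from the pose commanded when the call began, along the tool's axes at that moment; what a row does not reach only later rows make up. A row lasts 1/12 s, in which the tool goes at most 41.7 mm and 7.16 degrees, less where a joint would pass 70% of its speed; a pose out of reach is approached as far as the arm can. A call with a gripper value outside its range is refused whole. "grip" is the closure, from -1 (fully open) to 1 (shut), so that 0 is half open, set as the call begins (left out, the last holds). The fingers move at their own pace and stop on an object; the grip force is fixed at half the most. Time passes only in rows, so rows that repeat a pose let the fingers close. It gives the time, the measured TCP pose, the force, the opening and the grip force at its end, in the units of the state.
- ctrl.get_obs(): the state, without advancing time (a new reading comes with each control period).
- get_image(name): name is "scene" or "top" or "wrist"; returns a dict with "frame" (420x560x3 uint8, blue, green, red), "depth" (420x560 float32, mm along the optical axis (not along the pixel's ray), 0 where there is no reading), "K" (3x3 intrinsics, pixels), "dist" ([k1, k2, p1, p2, k3] as OpenCV has them; the pictures are not rectified), "pose" (4x4, takes a point from camera to world coordinates). Camera axes: x right, y down, z forward; pixel columns grow to the right and rows downward; lengths in mm; the calibration is good to about 2 mm. A picture is of the moment at which its call begins.
- close_job(): hands the job in; it is judged then, once.
Trained networks look in a picture, given as the dict that the camera call returned (one of the last four; its "shot" number tells which), for a name from the list of things; names that differ only in an ending like _2 or _b are one class to them, and where a whole thing is asked for, a point or a joint stands for the part that bears it (a point fixed in the world has none). Each returns a list of dicts, best first, with "score" (0 to 1); they miss things now and then, are a little off and sometimes report something else, mostly with a low value. They report only what shows in the picture. A call takes as long as a camera call. They do not tell look-alikes from the thing itself.
- finder.search_frame(query, picture): "rect" ([centre column, centre row, width, height] as shares, 0 to 1, of the picture: columns of its width, rows of its height, round what is visible of it).
- finder.silhouettes(query, picture): "mask" (420x560 bool, what is visible of it) and "rect" ([centre column, centre row, width, height] as shares, 0 to 1, of the picture: columns of its width, rows of its height, round what is visible of it).
The state is a dict: "t": time; "qpos": joint angles; "qvel": joint speeds; "joint_torque": joint torques, N m; "ee_pos": TCP position; "orientation": TCP orientation; "ft_force": force on the tool from outside, world axes, zero at the start; "moment": the same for the moment, N m; "width": finger opening in mm; "grasp_force": force on a finger pad.
Only numpy, scipy, OpenCV 4.12 (cv2) and the standard library are available. Lean on these libraries where they do the work, as an engineer would, in place of code of your own. Each camera call takes 0.05 s, during which the arm holds its last target. There are 200 camera calls.

## Working session

There is one attempt and no reset: what is moved stays moved. The work goes in short steps, Python scripts to look and compute and a tool call to move; the robot and the scene stay as the last step left them, time stands still between calls to the robot, and variables do not carry over. Pictures are saved under pics/ and viewed, at most 14 in all, crops included, and the job is handed in when it is done.

Besides the shell and the picture viewer there is one more tool, called after "Request:" by a JSON object that holds its "fn" and its "kwargs", one argument or row to a line. servo_tool: Moves the arm, as the interface text tells. Its arguments: {"type":"object","properties":{"deltas":{"type":"array","items":{"type":"array"}},"grip":{"type":"number"}},"required":["deltas"]}

```bash
mkdir -p pics; ls
python3 - <<'E'
from workcell import ctrl,get_image,finder
import cv2,numpy as np
o=ctrl.get_obs();print({k:np.round(v,3) for k,v in o.items()},ctrl.grip_point_offset)
ims=[]
for n in("scene","top"):
    d=get_image(n);ims.append(d["frame"]);print(n,d["shot"],d["K"].round(1).tolist(),np.round(d["dist"],3),d["pose"].round(2).tolist())
    cv2.imwrite(f"pics/{n}0.png",d["frame"])
    for q in("charger","carrier","pack2_mid","selector","start","glue_mid","post_center","offcut_mid"):
        print(q,[(np.round(np.array(r["rect"])*[560,420,560,420]).astype(int).tolist(),round(r["score"],2)) for r in finder.search_frame(q,d)])
E
```

```text
pics
{'t': np.float64(0.0), 'qpos': array([ 1.097,  0.424,  1.631, -0.   ,  1.089, -0.019]), 'qvel': array([-0.   ,  0.002, -0.001,  0.002, -0.001,  0.001]), 'joint_torque': array([ 1.0000e-03, -5.4462e+01, -2.7368e+01,  6.4000e-02,  2.3000e-02,
       -0.0000e+00]), 'ee_pos': array([274.294, 560.983, 221.925]), 'orientation': array([-7.08e-01, -3.06e+00,  2.00e-03]), 'ft_force': array([-1.131, -0.088,  0.252]), 'moment': array([-0.036,  0.042,  0.045]), 'grasp_force': np.float64(0.0), 'width': np.float64(87.712)} 18.700000000000003
scene 1 [[405.2, 0.0, 281.8], [0.0, 405.2, 208.9], [0.0, 0.0, 1.0]] [-0.042  0.     0.     0.     0.   ] [[0.81, 0.31, -0.5, 1046.86], [0.59, -0.46, 0.66, -619.85], [-0.02, -0.83, -0.56, 610.9], [0.0, 0.0, 0.0, 1.0]]
charger []
carrier [([318, 195, 102, 60], 0.71), ([306, 177, 13, 19], 0.51)]
pack2_mid [([274, 160, 18, 29], 0.78), ([287, 182, 21, 27], 0.65)]
selector [([221, 237, 20, 26], 0.66)]
start [([167, 273, 17, 14], 0.75), ([207, 299, 152, 150], 0.37)]
glue_mid [([360, 237, 28, 76], 0.89), ([306, 177, 13, 18], 0.46)]
post_center [([385, 202, 25, 45], 0.56), ([322, 195, 21, 29], 0.32), ([207, 301, 150, 149], 0.22)]
offcut_mid [([298, 312, 57, 63], 0.61)]
top 2 [[427.6, 0.0, 279.8], [0.0, 427.6, 215.7], [0.0, 0.0, 1.0]] [0.02 0.   0.   0.   0.  ] [[-0.01, -0.99, 0.15, 427.49], [-1.0, 0.01, 0.02, -8.9], [-0.02, -0.15, -0.99, 910.19], [0.0, 0.0, 0.0, 1.0]]
charger [([386, 204, 148, 133], 0.75)]
carrier [([178, 222, 109, 95], 0.8)]
pack2_mid [([204, 246, 31, 19], 0.9)]
selector [([145, 195, 24, 22], 0.73), ([348, 234, 28, 25], 0.69)]
start [([424, 247, 22, 14], 0.61), ([177, 220, 112, 98], 0.22)]
glue_mid [([273, 106, 31, 51], 0.56)]
post_center [([171, 133, 32, 36], 0.89), ([385, 203, 150, 134], 0.62), ([177, 197, 36, 24], 0.39)]
offcut_mid [([384, 204, 146, 134], 0.66), ([364, 130, 61, 46], 0.63)]
```

Run:
```python
import cv2,numpy as np
a=cv2.imread("pics/top0.png");b=cv2.imread("pics/scene0.png")
cv2.imwrite("pics/top_a.png",cv2.resize(a[60:330,100:480],None,fx=2.1,fy=2.1,interpolation=cv2.INTER_CUBIC))
cv2.imwrite("pics/scene_a.png",cv2.resize(b[110:390,110:430],None,fx=2.1,fy=2.1,interpolation=cv2.INTER_CUBIC))
```

```text
(no output)
```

View pics/top_a.png

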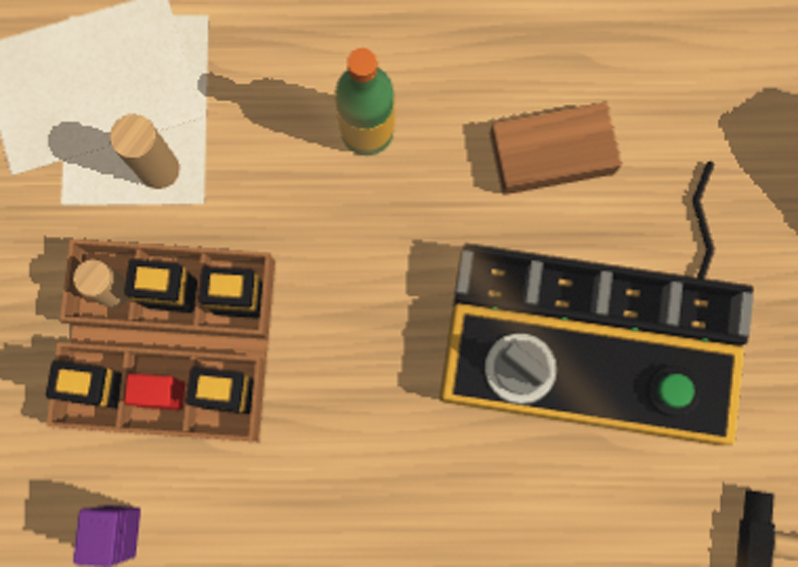

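View pics/scene_a.png

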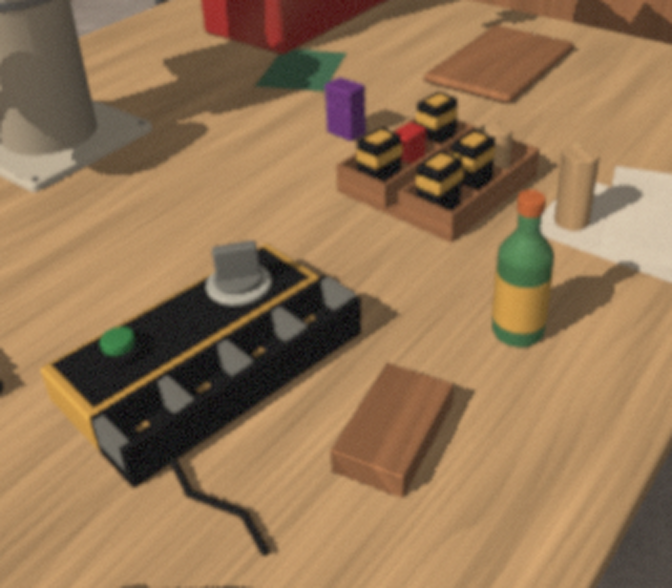

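The top crop shows four black/yellow packs in the carrier at (157,283), (230,287), (82,383) and (218,388). It also shows the dowel at (93,280), the red blade box at (152,392), and the purple look-alike outside the carrier at (105,535), which I'll leave alone. The charger is on the right with its knob at (520,368), green button at (677,390) and bays along the far side.

```bash
cat > h.py <<'E'
import cv2,numpy as np
from scipy.spatial.transform import Rotation as R
from workcell import ctrl,get_image,finder
def cloud(d):
    h,w=d["depth"].shape;uv=np.stack(np.meshgrid(np.arange(w),np.arange(h)),-1).reshape(-1,1,2).astype(np.float32)
    n=cv2.undistortPoints(uv,d["K"],d["dist"]).reshape(h,w,2);z=d["depth"][...,None]
    P=np.concatenate([n*z,z],-1)@d["pose"][:3,:3].T+d["pose"][:3,3]
    P[d["depth"]<=0]=np.nan
    return P
def onplane(d,uv,z):  # pixels -> world at height z
    n=cv2.undistortPoints(np.float32(uv).reshape(-1,1,2),d["K"],d["dist"]).reshape(-1,2)
    r=np.c_[n,np.ones(len(n))]@d["pose"][:3,:3].T;c=d["pose"][:3,3]
    return c+r*((z-c[2])/r[:,2])[:,None]
def proj(d,X):
    M=np.linalg.inv(d["pose"]);rv=cv2.Rodrigues(M[:3,:3])[0]
    return cv2.projectPoints(np.float64(X).reshape(-1,3),rv,M[:3,3],d["K"],d["dist"])[0].reshape(-1,2)
def colour(d,c):
    H,S,V=cv2.split(cv2.cvtColor(d["frame"],cv2.COLOR_BGR2HSV))
    return dict(yellow=(H>15)&(H<32)&(S>140)&(V>120),green=(H>45)&(H<80)&(S>120),red=((H<6)|(H>174))&(S>180))[c]
def rect(P):  # xy points -> centre, sides(long first), heading of long side mod 180 deg
    (c,s,a)=cv2.minAreaRect(np.float32(P));
    if s[0]<s[1]: s=s[::-1];a+=90
    return np.round(c,1),np.round(s,1),round((a+90)%180-90,1)
def blobs(mask,amin=40):
    n,L,st,_=cv2.connectedComponentsWithStats(mask.astype(np.uint8))
    return [L==i for i in range(1,n) if st[i,4]>=amin]
def tool():
    o=ctrl.get_obs();M=R.from_rotvec(o["orientation"]).as_matrix()
    return o,M,np.degrees(np.arctan2(M[1,0],M[0,0]))
E
python3 - <<'E'
from h import *
d=get_image("top");P=cloud(d);Z=P[...,2]
for c in("yellow","green","red"):
    for b in blobs(colour(d,c)&(Z>35),25):
        z=np.median(Z[b]);print(c,b.sum(),"z",z.round(1),*rect(P[b][:,:2]),np.argwhere(b).mean(0).round(0)[::-1])
# black pack tops
for b in blobs((Z>76)&(Z<95),40):
    print("tops",b.sum(),np.median(Z[b]).round(1),*rect(P[b][:,:2]),np.argwhere(b).mean(0).round(0)[::-1])
# charger body & carrier
for nm,m in (("charger",(Z>35)&(Z<60)&(P[...,1]<-50)&(P[...,0]<560)),("carrier",(Z>30)&(Z<60)&(P[...,1]>60)&(P[...,0]<560))):
    b=max(blobs(m,100),key=lambda b:b.sum());print(nm,b.sum(),np.median(Z[b]).round(1),*rect(P[b][:,:2]))
print("bench",np.nanmedian(Z))
E
```

```text
yellow 152 z 59.8 [754.4   5. ] [48.7 14.7] -57.3 [278. 122.]
yellow 168 z 85.6 [598.6 216.8] [30.9 21.6] 84.7 [172. 192.]
yellow 164 z 85.5 [591.7 147.1] [30.6 21. ] 83.7 [207. 195.]
yellow 1439 z 44.0 [ 511.1 -201.9] [280.4  95.5] 80.7 [383. 236.]
yellow 45 z 64.6 [499.1 262.3] [34.   2.5] -5.7 [150. 244.]
yellow 167 z 85.6 [501.8 286.4] [30.2 20.9] 83.0 [135. 241.]
yellow 174 z 85.4 [495.3 156. ] [30.8 21.1] 82.8 [202. 244.]
green 211 z 66.0 [ 492.3 -273.9] [30.  29.3] -23.8 [422. 245.]
red 370 z 64.2 [495.5 222.7] [43.5 29.1] 85.5 [172. 246.]
tops 99 84.0 [756.7  13.7] [56.3 26. ] -79.1 [274. 117.]
tops 361 85.4 [ 707.4 -517.6] [116.5  15.5] 29.0 [542. 135.]
tops 86 84.6 [721.9 226.9] [42.  17.7] -53.8 [170. 133.]
tops 464 84.9 [598.7 216.7] [50.1 36.2] 83.9 [172. 193.]
tops 460 84.8 [591.9 147.8] [50.2 36.4] 86.6 [207. 196.]
tops 60 91.0 [ 513.3 -127. ] [44.7 13. ] 36.7 [347. 233.]
tops 482 84.7 [502.4 285.6] [50.5 36. ] 82.2 [136. 241.]
tops 478 84.7 [495.7 156.7] [50.5 35.9] 83.3 [202. 244.]
tops 518 80.5 [360.7 261.8] [51.7 36.7] -4.1 [145. 316.]
charger 6104 45.4 [ 523.1 -203.1] [282.6 119.3] 80.9
carrier 860 41.7 [496.4 223.1] [200.  82.] 85.5
bench 0.7136528645445424
```

Request:
{"fn": "servo_tool", "kwargs": {
  "deltas": [
    [[-28.6,-28.4,-5],[0,0,0]],
    [[-57.2,-56.8,-10],[0,0,0]],
    [[-85.8,-85.2,-15],[0,0,0]],
    [[-114.4,-113.6,-20],[0,0,0]],
    [[-143,-142,-25],[0,0,0]]
  ]
}}

```text
t: 1.37
ee_pos: [340.7, 369.4, 247.9]
orientation: [0.707, 3.061, 0.0]
ft_force: [1.2, 0.9, -0.6]
width: 87.9
grasp_force: 0.0
```

Request:
{"fn": "servo_tool", "kwargs": {
  "deltas": [
    [[-28.6,-28.4,-5],[0,0,0]],
    [[-57.2,-56.8,-10],[0,0,0]],
    [[-85.8,-85.2,-15],[0,0,0]],
    [[-114.4,-113.6,-20],[0,0,0]],
    [[-143,-142,-25],[0,0,0]]
  ]
}}

```text
t: 1.78
ee_pos: [406.9, 178.9, 273.2]
orientation: [0.708, 3.06, 0.001]
ft_force: [0.8, -0.5, -0.1]
width: 87.8
grasp_force: 0.0
```

Request:
{"fn": "servo_tool", "kwargs": {
  "deltas": [
    [[-28.6,-28.4,-5],[0,0,0]],
    [[-57.2,-56.8,-10],[0,0,0]],
    [[-85.8,-85.2,-15],[0,0,0]],
    [[-114.4,-113.6,-20],[0,0,0]],
    [[-143,-142,-25],[0,0,0]]
  ]
}}

```text
t: 2.2
ee_pos: [473.1, -11.7, 298.3]
orientation: [0.708, 3.06, 0.0]
ft_force: [0.6, 1.4, -0.5]
width: 88.2
grasp_force: 0.0
```

Request:
{"fn": "servo_tool", "kwargs": {
  "deltas": [
    [[-28.6,-28.4,-5],[0,0,0]],
    [[-57.2,-56.8,-10],[0,0,0]],
    [[-85.8,-85.2,-15],[0,0,0]],
    [[-114.4,-113.6,-20],[0,0,0]],
    [[-143,-142,-25],[0,0,0]]
  ]
}}

```text
t: 2.62
ee_pos: [539.1, -202.2, 323.1]
orientation: [0.709, 3.06, 0.0]
ft_force: [1.1, 0.6, -0.2]
width: 87.7
grasp_force: 0.0
```

Run:
```python
from h import *
o,M,hd=tool();print(o["t"],o["ee_pos"].round(1),hd.round(2),o["qpos"].round(2))
d=get_image("wrist");cv2.imwrite("pics/w1.png",d["frame"]);print(d["pose"].round(2).tolist())
print("cam in tool",(M.T@(d["pose"][:3,3]-o["ee_pos"])).round(1))
P=cloud(d);np.save("w1.npy",P)
Z=P[...,2]
for b in blobs((Z>80)&(Z<105),40): print("knob",b.sum(),np.median(Z[b]).round(1),*rect(P[b][:,:2]))
for b in blobs(colour(d,"green"),100): print("green",np.median(Z[b]).round(1),*rect(P[b][:,:2]))
for b in blobs(colour(d,"yellow")&(Z>38)&(Z<50),300): print("yel",np.median(Z[b]).round(1),*rect(P[b][:,:2]))
```

```text
2.6167 [ 539.1 -202.2  323.1] 153.92 [-0.38  0.25  1.64  0.    1.25 -1.5 ]
[[0.44, 0.87, 0.22, 478.34], [0.9, -0.43, -0.11, -173.2], [0.0, 0.25, -0.97, 484.32], [0.0, 0.0, 0.0, 1.0]]
cam in tool [  67.2   -0.6 -161.2]
knob 605 94.9 [ 514.6 -133.8] [46.2 13.9] 50.3
knob 487 92.3 [748.1  13.5] [45.3 13.4] -89.9
green nan [ 490.7 -277.1] [32.6 30.5] 61.6
green 12.0 [755.3   2.3] [51.6 18.4] -52.1
green nan [650. -58.] [282.3  19.3] 37.8
yel 43.0 [ 509.7 -204.4] [282.3  96.2] 80.8
```

View pics/w1.png

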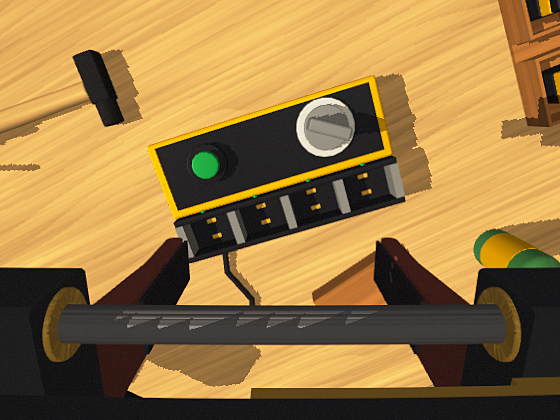

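The wrist view shows the charger with its knob at (327,127) and button at (205,165). The four bays are at about (213,228) to (365,185). The bar heading of 50.3° means the selector is at about 120°, so it already sits on the fourth click.

Run:
```python
import numpy as np
P=np.load("w1.npy").reshape(-1,3);P=P[np.isfinite(P[:,2])]
a=np.radians(-9.25);ex=np.array([np.cos(a),np.sin(a)]);ey=np.array([-ex[1],ex[0]])
q=(P[:,:2]-[537.5,-208.7]);X=q@ex;Y=q@ey;Z=P[:,2]
# median/max z map across x in charger frame through bay centre strips
m=(X>-90)&(X<90)&(abs(Y)<150)
def prof(v,w,lo,hi,vl,vh,st):
    for b in np.arange(vl,vh,st):
        s=m&(w>lo)&(w<hi)&(v>=b)&(v<b+st)
        if s.sum()>2: print(int(b),np.percentile(Z[s],[5,50,95]).round(0).astype(int).tolist(),end=" ; ")
    print()
for c in(-102,-34,34,102): prof(X,Y,c-15,c+15,-80,80,3)
prof(Y,X,25,40,-150,150,2)
```

```text
-80 [-2, -1, 1] ; -77 [39, 41, 43] ; -74 [41, 43, 45] ; -71 [42, 44, 45] ; -68 [43, 44, 45] ; -65 [43, 44, 45] ; -62 [43, 44, 45] ; -59 [43, 44, 45] ; -56 [43, 44, 46] ; -53 [43, 44, 56] ; -50 [43, 44, 56] ; -47 [43, 44, 56] ; -44 [43, 45, 59] ; -41 [43, 45, 65] ; -38 [43, 45, 65] ; -35 [43, 45, 65] ; -32 [43, 45, 65] ; -29 [43, 45, 56] ; -26 [43, 45, 56] ; -23 [43, 45, 56] ; -20 [43, 45, 55] ; -17 [43, 44, 54] ; -14 [43, 44, 45] ; -11 [43, 44, 46] ; -8 [43, 44, 46] ; -5 [43, 44, 45] ; -2 [43, 44, 46] ; 1 [43, 44, 45] ; 4 [43, 44, 45] ; 7 [43, 44, 45] ; 10 [42, 43, 45] ; 13 [42, 43, 45] ; 16 [40, 42, 44] ; 19 [36, 44, 49] ; 22 [48, 49, 50] ; 25 [47, 49, 50] ; 28 [47, 47, 48] ; 34 [18, 19, 20] ; 37 [18, 19, 21] ; 40 [18, 19, 20] ; 43 [18, 19, 20] ; 46 [18, 19, 20] ; 49 [17, 19, 20] ; 52 [18, 19, 20] ; 55 [17, 19, 20] ; 58 [18, 19, 21] ; 61 [17, 19, 20] ; 64 [18, 19, 20] ; 67 [17, 19, 22] ; 70 [19, 38, 49] ; 73 [47, 49, 50] ; 76 [47, 49, 50] ; 
-80 [-2, -1, 1] ; -77 [0, 41, 43] ; -74 [41, 43, 44] ; -71 [42, 44, 45] ; -68 [43, 44, 46] ; -65 [43, 44, 46] ; -62 [43, 44, 46] ; -59 [43, 44,
[... 4772 characters left out ...]
 [48, 49, 50] ; 70 [48, 49, 50] ; 72 [47, 49, 50] ; 74 [50, 50, 51] ; 76 [17, 48, 50] ; 78 [18, 20, 50] ; 80 [18, 46, 50] ; 82 [19, 49, 50] ; 84 [19, 34, 50] ; 86 [19, 34, 50] ; 88 [18, 34, 50] ; 90 [18, 34, 50] ; 92 [19, 34, 50] ; 94 [19, 20, 50] ; 96 [18, 48, 50] ; 98 [19, 35, 50] ; 100 [18, 34, 50] ; 102 [19, 47, 49] ; 104 [19, 47, 49] ; 106 [20, 20, 49] ; 108 [19, 48, 50] ; 110 [19, 49, 50] ; 112 [18, 20, 49] ; 114 [19, 47, 50] ; 116 [19, 21, 50] ; 118 [19, 49, 51] ; 120 [19, 21, 49] ; 122 [18, 21, 50] ; 124 [19, 34, 50] ; 126 [18, 21, 50] ; 128 [18, 35, 51] ; 130 [22, 43, 50] ; 132 [49, 49, 50] ; 134 [47, 49, 51] ; 136 [47, 49, 50] ; 138 [47, 49, 50] ; 140 [48, 49, 50] ; 148 [0, 0, 0] ;
```

Request:
{"fn": "servo_tool", "kwargs": {
  "deltas": [
    [[10.4,10.1,20],[0,0,0.12]],
    [[20.8,20.2,40],[0,0,0.24]],
    [[31.3,30.4,60],[0,0,0.36]],
    [[41.7,40.5,80],[0,0,0.48]],
    [[52.1,50.6,100],[0,0,0.6]]
  ]
}}

```text
t: 3.08
ee_pos: [513.9, -131.2, 221.9]
orientation: [1.59, 2.709, 0.0]
ft_force: [-0.6, -0.3, -0.0]
width: 87.7
grasp_force: 0.0
```

Request:
{"fn": "servo_tool", "kwargs": {
  "deltas": [
    [[0,0,8],[0,0,0.12]],
    [[0,0,16],[0,0,0.24]],
    [[0,0,24],[0,0,0.36]],
    [[0,0,32],[0,0,0.48]],
    [[0,0,40],[0,0,0.6]]
  ]
}}

```text
t: 3.5
ee_pos: [514.4, -131.6, 182.4]
orientation: [2.319, 2.119, 0.0]
ft_force: [-0.2, -0.8, -0.1]
width: 87.9
grasp_force: 0.0
```

Request:
{"fn": "servo_tool", "kwargs": {
  "deltas": [
    [[0,0,10],[0,0,0.122]],
    [[0,0,20],[0,0,0.244]],
    [[0,0,30],[0,0,0.366]],
    [[0,0,40],[0,0,0.488]],
    [[0,0,50],[0,0,0.608]]
  ]
}}

```text
t: 3.92
ee_pos: [514.4, -131.7, 132.3]
orientation: [2.847, 1.328, 0.0]
ft_force: [1.7, 1.0, -0.1]
width: 88.1
grasp_force: 0.0
```

Request:
{"fn": "servo_tool", "kwargs": {
  "deltas": [
    [[0,0,0],[0,0,0]],
    [[0,0,0],[0,0,0]]
  ]
}}

```text
t: 4.08
ee_pos: [514.0, -131.6, 132.5]
orientation: [-2.84, -1.341, 0.001]
ft_force: [0.1, -0.1, 1.2]
width: 87.8
grasp_force: 0.0
```

Run:
```python
from h import *
o,M,hd=tool();print(o["t"],o["ee_pos"].round(1),hd.round(2),o["qpos"].round(2))
d=get_image("wrist");cv2.imwrite("pics/w2.png",d["frame"])
P=cloud(d);Z=P[...,2]
for b in blobs((Z>85)&(Z<105),40): print("knob",b.sum(),np.median(Z[b]).round(1),*rect(P[b][:,:2]),np.argwhere(b).mean(0).round(0)[::-1])
```

```text
4.0833 [ 514.  -131.6  132.5] 50.56 [-0.27  0.41  1.9  -0.    0.83  0.42]
knob 1852 94.9 [ 515.1 -133.9] [44.8 13.7] 50.5 [286. 232.]
```

View pics/w2.png

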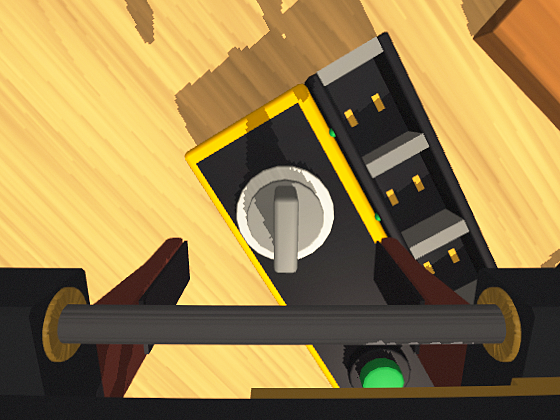

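The knob bar is at (286,232), centred between the fingers and aligned with them, so I'll descend and grip it.

Request:
{"fn": "servo_tool", "kwargs": {
  "deltas": [
    [[-0.3,0.6,16],[0,0,0]],
    [[-0.6,1.2,32],[0,0,0]],
    [[-0.9,1.8,48],[0,0,0]],
    [[-1.1,2.3,60],[0,0,0]],
    [[-1.1,2.3,66],[0,0,0]]
  ]
}}

```text
t: 4.55
ee_pos: [515.1, -134.0, 65.9]
orientation: [-2.841, -1.339, 0.001]
ft_force: [-0.1, 0.8, 0.5]
width: 88.0
grasp_force: 0.0
```

Request:
{"fn": "servo_tool", "kwargs": {
  "deltas": [
    [[0,0,0],[0,0,0]],
    [[0,0,0],[0,0,0]],
    [[0,0,0],[0,0,0]],
    [[0,0,0],[0,0,0]],
    [[0,0,0],[0,0,0]]
  ],
  "grip": 1
}}

```text
t: 4.97
ee_pos: [515.8, -134.2, 67.4]
orientation: [2.842, 1.336, 0.002]
ft_force: [0.0, -0.1, -0.4]
width: 57.7
grasp_force: 0.0
```

Request:
{"fn": "servo_tool", "kwargs": {
  "deltas": [
    [[0,0,0],[0,0,0]],
    [[0,0,0],[0,0,0]],
    [[0,0,0],[0,0,0]],
    [[0,0,0],[0,0,0]],
    [[0,0,0],[0,0,0]]
  ]
}}

```text
t: 5.38
ee_pos: [515.4, -134.0, 66.7]
orientation: [2.843, 1.336, 0.0]
ft_force: [-0.4, -0.4, 0.6]
width: 24.6
grasp_force: 0.0
```

Request:
{"fn": "servo_tool", "kwargs": {
  "deltas": [
    [[0,0,0],[0,0,0]],
    [[0,0,0],[0,0,0]],
    [[0,0,0],[0,0,0]],
    [[0,0,0],[0,0,0]],
    [[0,0,0],[0,0,0]]
  ]
}}

```text
t: 5.8
ee_pos: [515.2, -133.9, 66.7]
orientation: [-2.843, -1.336, 0.0]
ft_force: [-0.8, 1.3, 1.0]
width: 13.9
grasp_force: 30.0
```

Request:
{"fn": "servo_tool", "kwargs": {
  "deltas": [
    [[0,0,0],[0,0,-0.1]],
    [[0,0,0],[0,0,-0.2]],
    [[0,0,0],[0,0,-0.3]],
    [[0,0,0],[0,0,-0.41]],
    [[0,0,0],[0,0,-0.52]]
  ]
}}

```text
t: 6.22
ee_pos: [515.3, -134.0, 66.7]
orientation: [-2.398, -2.029, 0.0]
ft_force: [-1.4, 1.0, 1.7]
width: 13.8
grasp_force: 30.0
```

Request:
{"fn": "servo_tool", "kwargs": {
  "deltas": [
    [[0,0,0],[0,0,-0.1]],
    [[0,0,0],[0,0,-0.2]],
    [[0,0,0],[0,0,-0.3]],
    [[0,0,0],[0,0,-0.41]],
    [[0,0,0],[0,0,-0.52]]
  ]
}}

```text
t: 6.63
ee_pos: [515.3, -133.9, 66.7]
orientation: [-1.796, -2.577, -0.0]
ft_force: [-0.1, 1.5, 0.5]
width: 13.9
grasp_force: 30.0
```

Run:
```python
from h import *
o,M,hd=tool();print(o["t"],o["ee_pos"].round(1),hd.round(2),o["qpos"].round(2),o["moment"].round(2),o["width"],o["grasp_force"])
```

```text
6.6333 [ 515.3 -133.9   66.7] 110.25 [-0.28  0.53  1.92  0.    0.69 -0.63] [0.2  0.11 0.03] 13.887211894830543 29.999855160713196
```

Request:
{"fn": "servo_tool", "kwargs": {
  "deltas": [
    [[0,0,0],[0,0,-0.11]],
    [[0,0,0],[0,0,-0.22]],
    [[0,0,0],[0,0,-0.33]],
    [[0,0,0],[0,0,-0.44]],
    [[0,0,0],[0,0,-0.54]]
  ]
}}

```text
t: 7.05
ee_pos: [515.4, -133.9, 66.7]
orientation: [-1.044, -2.963, -0.0]
ft_force: [-1.0, 1.4, 0.6]
width: 13.6
grasp_force: 30.0
```

Request:
{"fn": "servo_tool", "kwargs": {
  "deltas": [
    [[0,0,0],[0,0,-0.11]],
    [[0,0,0],[0,0,-0.22]],
    [[0,0,0],[0,0,-0.33]],
    [[0,0,0],[0,0,-0.44]],
    [[0,0,0],[0,0,-0.54]]
  ]
}}

```text
t: 7.47
ee_pos: [515.3, -133.8, 66.6]
orientation: [-0.216, -3.134, -0.001]
ft_force: [-0.3, 1.9, 1.9]
width: 13.9
grasp_force: 30.3
```

Request:
{"fn": "servo_tool", "kwargs": {
  "deltas": [
    [[0,0,0],[0,0,0]],
    [[0,0,0],[0,0,0]],
    [[0,0,0],[0,0,0]],
    [[0,0,0],[0,0,0]]
  ]
}}

```text
t: 7.8
ee_pos: [515.4, -133.8, 66.7]
orientation: [-0.228, -3.133, -0.001]
ft_force: [-0.5, 3.2, 1.6]
width: 14.3
grasp_force: 30.2
```

Run:
```python
from h import *
o,M,hd=tool();print(o["t"],o["ee_pos"].round(1),hd.round(2),o["qpos"].round(2),o["moment"].round(2),o["width"],o["grasp_force"])
d=get_image("wrist");P=cloud(d);Z=P[...,2];cv2.imwrite("pics/w3.png",d["frame"])
for b in blobs((Z>85)&(Z<100),40): print("knob",b.sum(),np.median(Z[b]).round(1),*rect(P[b][:,:2]),np.argwhere(b).mean(0).round(0)[::-1])
```

```text
7.8 [ 515.4 -133.8   66.7] 171.67 [-0.28  0.53  1.92  0.    0.69 -1.7 ] [ 0.67 -0.02 -0.55] 14.335763499939992 30.157785415649414
knob 3512 94.7 [ 508.  -132.8] [31.1 30.5] -52.0 [282. 264.]
```

The stop torque is −0.55 N m at heading 171.7°, so the selector is at its anticlockwise end stop. I'll turn it back 120° clockwise.

Request:
{"fn": "servo_tool", "kwargs": {
  "deltas": [
    [[0,0,0],[0,0,0.11]],
    [[0,0,0],[0,0,0.22]],
    [[0,0,0],[0,0,0.33]],
    [[0,0,0],[0,0,0.44]],
    [[0,0,0],[0,0,0.54]]
  ]
}}

```text
t: 8.27
ee_pos: [515.4, -133.9, 66.7]
orientation: [-1.06, -2.957, 0.0]
ft_force: [-0.9, 3.6, 1.2]
width: 13.5
grasp_force: 30.0
```

Request:
{"fn": "servo_tool", "kwargs": {
  "deltas": [
    [[0,0,0],[0,0,0.11]],
    [[0,0,0],[0,0,0.22]],
    [[0,0,0],[0,0,0.33]],
    [[0,0,0],[0,0,0.44]],
    [[0,0,0],[0,0,0.54]]
  ]
}}

```text
t: 8.68
ee_pos: [515.3, -134.0, 66.7]
orientation: [-1.81, -2.568, 0.0]
ft_force: [0.4, 3.3, 0.9]
width: 13.9
grasp_force: 30.0
```

Request:
{"fn": "servo_tool", "kwargs": {
  "deltas": [
    [[0,0,0],[0,0,0.11]],
    [[0,0,0],[0,0,0.22]],
    [[0,0,0],[0,0,0.33]],
    [[0,0,0],[0,0,0.44]],
    [[0,0,0],[0,0,0.54]]
  ]
}}

```text
t: 9.1
ee_pos: [515.2, -134.0, 66.6]
orientation: [-2.429, -1.992, 0.001]
ft_force: [-1.1, 2.8, 0.6]
width: 13.8
grasp_force: 30.0
```

Request:
{"fn": "servo_tool", "kwargs": {
  "deltas": [
    [[0,0,0],[0,0,0.11]],
    [[0,0,0],[0,0,0.22]],
    [[0,0,0],[0,0,0.33]],
    [[0,0,0],[0,0,0.42]],
    [[0,0,0],[0,0,0.5]]
  ]
}}

```text
t: 9.52
ee_pos: [515.2, -134.0, 66.6]
orientation: [-2.846, -1.33, 0.001]
ft_force: [-0.7, 3.2, 1.2]
width: 13.4
grasp_force: 30.0
```

Request:
{"fn": "servo_tool", "kwargs": {
  "deltas": [
    [[0,0,0],[0,0,0]],
    [[0,0,0],[0,0,0]]
  ]
}}

```text
t: 9.68
ee_pos: [515.2, -134.0, 66.7]
orientation: [-2.841, -1.34, 0.001]
ft_force: [-0.1, 2.6, 2.8]
width: 13.5
grasp_force: 30.0
```

Run:
```python
from h import *
o,M,hd=tool();print(o["t"],o["ee_pos"].round(1),hd.round(2),o["qpos"].round(2),o["moment"].round(2),o["width"],o["grasp_force"])
```

```text
9.6833 [ 515.2 -134.    66.7] 50.5 [-0.28  0.53  1.92 -0.    0.69  0.41] [0.44 0.24 0.04] 13.498680213280771 29.999670088291168
```

Request:
{"fn": "servo_tool", "kwargs": {
  "deltas": [
    [[0,0,0],[0,0,0]],
    [[0,0,0],[0,0,0]],
    [[0,0,0],[0,0,0]],
    [[0,0,0],[0,0,0]],
    [[0,0,0],[0,0,0]]
  ],
  "grip": -1
}}

```text
t: 10.1
ee_pos: [515.4, -134.2, 66.7]
orientation: [2.843, 1.337, 0.0]
ft_force: [-0.8, 0.1, 0.8]
width: 43.5
grasp_force: 0.0
```

Request:
{"fn": "servo_tool", "kwargs": {
  "deltas": [
    [[0,0,-10],[0,0,0]],
    [[0,0,-30],[0,0,0]],
    [[0,0,-60],[0,0,0]],
    [[0,0,-95],[0,0,0]],
    [[0,0,-130],[0,0,0]]
  ]
}}

```text
t: 10.52
ee_pos: [514.8, -133.9, 198.4]
orientation: [-2.842, -1.336, 0.001]
ft_force: [1.6, -0.3, 0.3]
width: 77.2
grasp_force: 0.0
```

Request:
{"fn": "servo_tool", "kwargs": {
  "deltas": [
    [[21.2,-20,0],[0,0,0]],
    [[42.4,-40,0],[0,0,0]],
    [[63.6,-60,0],[0,0,0]],
    [[84.8,-80,0],[0,0,0]],
    [[106,-100,0],[0,0,0]]
  ]
}}

```text
t: 10.93
ee_pos: [505.8, 12.6, 197.7]
orientation: [2.843, 1.336, 0.002]
ft_force: [-0.5, 0.6, 0.8]
width: 88.3
grasp_force: 0.0
```

Request:
{"fn": "servo_tool", "kwargs": {
  "deltas": [
    [[21.2,-20,0],[0,0,-0.11]],
    [[42.4,-40,0],[0,0,-0.22]],
    [[63.6,-60,0],[0,0,-0.34]],
    [[84.8,-80,0],[0,0,-0.46]],
    [[106,-100,0],[0,0,-0.57]]
  ]
}}

```text
t: 11.35
ee_pos: [496.4, 158.2, 197.6]
orientation: [2.346, 2.089, 0.001]
ft_force: [-0.4, 0.2, 0.2]
width: 88.0
grasp_force: 0.0
```

Request:
{"fn": "servo_tool", "kwargs": {
  "deltas": [
    [[0,0,0],[0,0,0]],
    [[0,0,0],[0,0,0]]
  ]
}}

```text
t: 11.52
ee_pos: [496.5, 157.9, 197.3]
orientation: [2.351, 2.084, 0.001]
ft_force: [-0.4, -0.5, 0.0]
width: 87.9
grasp_force: 0.0
```

```bash
cat >> h.py <<'E'
def go(x,y,z,hd,ee=None):  # shift in tool axes from measured pose + turn needed
    o,M,h0=tool();dlt=M.T@(np.array([x,y,z])-o["ee_pos"]);t=-((hd-h0+180)%360-180)
    print(f"t {o['t']:.1f} at",o["ee_pos"].round(1),"hd",h0.round(2),"w",o["width"].round(1),"g",o["grasp_force"].round(0),"-> delta",dlt.round(1),"turn",np.radians(t).round(4))
def packs(d,lo=78,hi=110):
    P=cloud(d);Z=P[...,2];m=(Z>lo)&(Z<hi)&(P[...,0]<690)
    for b in blobs(cv2.morphologyEx(m.astype(np.uint8),cv2.MORPH_OPEN,np.ones((3,3))),60): print("top",b.sum(),np.median(Z[b]).round(1),*rect(P[b][:,:2]),np.argwhere(b).mean(0).round(0)[::-1])
E
python3 - <<'E'
from h import *
go(495.7,156.7,46,83.3)
d=get_image("wrist");cv2.imwrite("pics/w4.png",d["frame"]);packs(d)
d=get_image("top");print("top:");packs(d)
E
```

```text
Traceback (most recent call last):
  File "h.py", line 32, in go
    print(f"t {o['t']:.1f} at",o["ee_pos"].round(1),"hd",h0.round(2),"w",o["width"].round(1),"g",o["grasp_force"].round(0),"-> delta",dlt.round(1),"turn",np.radians(t).round(4))
                                                                         ^^^^^^^^^^^^^^^^
AttributeError: 'float' object has no attribute 'round'
```

```bash
sed -i 's/o\["width"\].round(1)/round(float(o["width"]),1)/;s/o\["grasp_force"\].round(0)/round(float(o["grasp_force"]))/' h.py
python3 - <<'E'
from h import *
go(495.7,156.7,46,83.3)
d=get_image("wrist");cv2.imwrite("pics/w4.png",d["frame"]);packs(d)
d=get_image("top");print("top:");packs(d)
E
```

```text
t 11.5 at [496.5 157.9 197.3] hd 83.11 w 87.9 g 0 -> delta [ -1.2  -0.7 151.3] turn -0.0033
top 3365 83.4 [500.2 279.9] [42.3 36.4] 82.4 [267.  32.]
top 2958 79.6 [359.8 259.5] [49.2 34.9] -4.5 [81. 89.]
top 3421 83.2 [597.  214.4] [50.1 36.6] 83.3 [409. 111.]
top 2821 83.1 [590.4 145. ] [49.6 36. ] 86.0 [404. 203.]
top 2835 83.3 [494.4 154. ] [49.2 36.1] 83.0 [280. 206.]
top:
top 161 90.8 [ 675.1 -530.9] [36.9  5.9] 31.7 [554. 148.]
top 345 84.7 [591.9 141.1] [37.5 37.1] 84.1 [210. 196.]
top 201 95.5 [ 516.  -130.3] [44.8 14.2] 49.2 [350. 233.]
top 456 84.7 [495.6 155.7] [48.4 35.7] 84.2 [202. 244.]
```

View pics/w4.png

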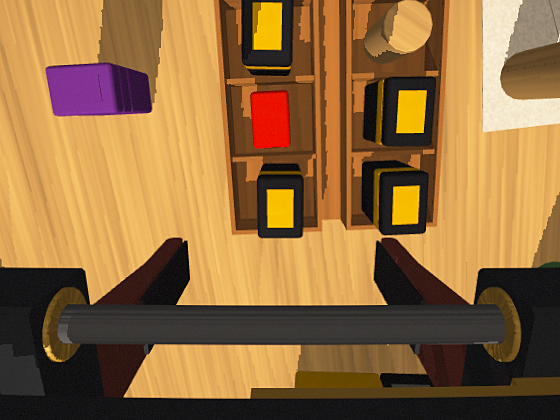

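The wrist view shows the three carrier packs at the near end, with my first target at (280,206). It also shows the red box at (270,118), the dowel at (400,30), and the purple look-alike at (97,90), outside the carrier. I'm taking the black/yellow pack at (280,206).

Request:
{"fn": "servo_tool", "kwargs": {
  "deltas": [
    [[-1,-0.4,35],[0,0,0]],
    [[-2,-0.8,70],[0,0,0]],
    [[-3,-1.2,105],[0,0,0]],
    [[-4.1,-1.6,135],[0,0,0]],
    [[-4.1,-1.6,149],[0,0,0]]
  ]
}}

```text
t: 12.03
ee_pos: [492.5, 150.7, 44.6]
orientation: [-2.355, -2.077, 0.007]
ft_force: [-0.2, 0.5, -0.6]
width: 87.8
grasp_force: 0.0
```

Request:
{"fn": "servo_tool", "kwargs": {
  "deltas": [
    [[0,0,0],[0,0,0]],
    [[0,0,0],[0,0,0]],
    [[0,0,0],[0,0,0]],
    [[0,0,0],[0,0,0]],
    [[0,0,0],[0,0,0]]
  ],
  "grip": 1
}}

```text
t: 12.45
ee_pos: [495.6, 153.0, 49.1]
orientation: [2.352, 2.081, 0.004]
ft_force: [0.2, 0.2, -0.2]
width: 58.1
grasp_force: 0.0
```

Request:
{"fn": "servo_tool", "kwargs": {
  "deltas": [
    [[0,0,0],[0,0,0]],
    [[0,0,0],[0,0,0]],
    [[0,0,0],[0,0,0]],
    [[0,0,0],[0,0,0]],
    [[0,0,0],[0,0,0]]
  ]
}}

```text
t: 12.87
ee_pos: [494.8, 153.1, 48.0]
orientation: [2.352, 2.082, 0.001]
ft_force: [-0.4, -0.2, 6.1]
width: 35.6
grasp_force: 30.0
```

Request:
{"fn": "servo_tool", "kwargs": {
  "deltas": [
    [[0,0,-10],[0,0,0]],
    [[0,0,-35],[0,0,0]],
    [[0,0,-70],[0,0,0]],
    [[0,0,-100],[0,0,0]],
    [[0,0,-130],[0,0,0]]
  ]
}}

```text
t: 13.28
ee_pos: [493.7, 152.7, 179.1]
orientation: [-2.352, -2.082, 0.002]
ft_force: [0.4, 0.2, -2.8]
width: 35.9
grasp_force: 30.0
```

Run:
```python
from h import *
go(570.9,-317.8,130,80.75)
d=get_image("wrist");packs(d,lo=20,hi=240)
```

```text
t 13.3 at [493.7 152.7 179.1] hd 83.01 w 35.9 g 30 -> delta [-457.6  133.9   49.2] turn 0.0395
top 18564 212.7 [494.5 215.4] [187.7  82.8] 85.7 [279. 218.]
top 3450 83.2 [499.5 274.6] [36.4 31.8] -7.9 [269.  31.]
top 19062 69.5 [597.8 204.7] [184.5  83.2] 85.7 [408. 118.]
top 5485 78.9 [360.2 259.6] [50.8 36.7] -4.3 [85. 81.]
top 2483 63.1 [494.6 220.4] [44.2 30.1] 85.7 [272. 112.]
top 100 235.6 [473.6 146.6] [7.4 1.8] 82.7 [223. 351.]
top 62 213.8 [477.3 132.5] [6.1 2.8] -5.3 [248. 346.]
top 120 214.0 [486.7 131.1] [11.5  3.2] -5.1 [272. 346.]
top 142 214.0 [500.  129.6] [13.8  3.3] -7.9 [305. 346.]
top 101 235.4 [510.6 141.9] [7.8 1.9] 85.3 [339. 351.]
```

Request:
{"fn": "servo_tool", "kwargs": {
  "deltas": [
    [[-25,7.4,0],[0,0,0]],
    [[-57,16.7,0],[0,0,0]],
    [[-90,26.3,0],[0,0,0]],
    [[-122,35.6,0],[0,0,0]],
    [[-152.9,44.6,0],[0,0,0]]
  ]
}}

```text
t: 13.75
ee_pos: [519.6, -5.7, 177.7]
orientation: [-2.352, -2.082, 0.001]
ft_force: [0.8, 0.8, -3.1]
width: 35.7
grasp_force: 30.0
```

Request:
{"fn": "servo_tool", "kwargs": {
  "deltas": [
    [[-30.6,8.9,0],[0,0,0]],
    [[-61.2,17.8,0],[0,0,0]],
    [[-91.8,26.7,0],[0,0,0]],
    [[-122.4,35.6,0],[0,0,0]],
    [[-152.9,44.6,0],[0,0,0]]
  ]
}}

```text
t: 14.17
ee_pos: [545.2, -162.9, 177.5]
orientation: [-2.352, -2.081, 0.001]
ft_force: [1.6, -0.2, -2.5]
width: 35.5
grasp_force: 30.0
```

Request:
{"fn": "servo_tool", "kwargs": {
  "deltas": [
    [[-30.6,8.9,0],[0,0,0.01]],
    [[-61.2,17.8,0],[0,0,0.02]],
    [[-91.8,26.7,0],[0,0,0.03]],
    [[-125,36.4,0],[0,0,0.04]],
    [[-152.9,44.6,0],[0,0,0.04]]
  ]
}}

```text
t: 14.58
ee_pos: [571.0, -320.5, 177.3]
orientation: [-2.394, -2.033, 0.001]
ft_force: [0.7, -1.0, -3.0]
width: 36.0
grasp_force: 30.0
```

Request:
{"fn": "servo_tool", "kwargs": {
  "deltas": [
    [[0,0,0],[0,0,0]],
    [[0,0,0],[0,0,0]]
  ]
}}

```text
t: 14.75
ee_pos: [570.8, -319.8, 177.0]
orientation: [-2.395, -2.031, 0.001]
ft_force: [-0.1, 0.1, -3.5]
width: 35.8
grasp_force: 30.0
```

```bash
cat >> h.py <<'E'
def held(d):  # yellow patch of the held pack in tool axes from the TCP
    o,M,h0=tool();P=cloud(d);b=max(blobs(colour(d,"yellow")&(P[...,2]>o["ee_pos"][2]+20),100),key=lambda b:b.sum())
    c,s,a=rect(P[b][:,:2]);q=M.T@(np.r_[c,0]-np.r_[o["ee_pos"][:2],0]);print("held c",c,"size",s,"hd",a,"in tool",q.round(1)[:2],"topz",np.median(P[b][:,2]).round(1),"hd-tool",round(a-h0,1))
E
python3 - <<'E'
from h import *
go(570.7,-318.8,130,80.75)
d=get_image("wrist");cv2.imwrite("pics/w5.png",d["frame"]);held(d)
E
```

```text
t 14.8 at [ 570.8 -319.8  177. ] hd 80.58 w 35.8 g 30 -> delta [ 0.9 -0.2 47. ] turn -0.0029
held c [ 572.1 -307.7] size [32.5 20.4] hd 81.0 in tool [10.8 -0.3] topz 212.8 hd-tool 0.3
```

View pics/w5.png

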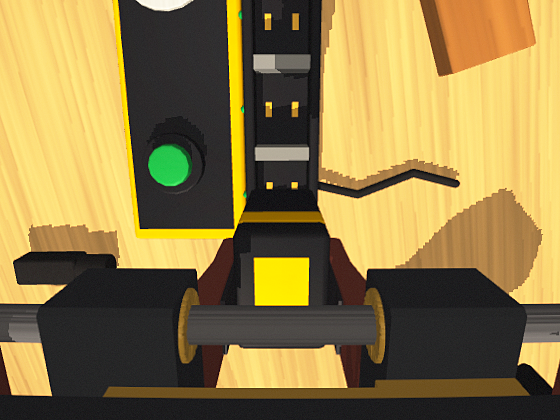

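The held pack's patch is at (282,282), bay 1 at about (283,180) and the button at (168,166). The patch is partly hidden by the gripper, so I'll measure the pack's front edge instead.

```bash
cat >> h.py <<'E'
def edge(d):
    o,M,h0=tool();P=cloud(d);Z=P[...,2];z=o["ee_pos"][2]+36
    Q=(P-o["ee_pos"])@M;b=(abs(Z-z)<3)&(abs(Q[...,1])<12)&(Q[...,0]<40)&(Q[...,0]>-5)
    y=b&colour(d,"yellow");f=lambda q:np.percentile(q,[1,50,98]).round(1)
    print("top x",f(Q[b][:,0]),"patch x",f(Q[y][:,0]),"patch y",f(Q[y][:,1]))
E
python3 - <<'E'
from h import *
d=get_image("wrist");edge(d)
P=cloud(d);Z=P[...,2]
a=np.radians(-9.25);ex=np.array([np.cos(a),np.sin(a)]);ey=np.array([-ex[1],ex[0]])
q=P[...,:2]-[537.5,-208.7];X=q@ex;Y=q@ey
# divider side facing camera and x inner edges of pocket rim in bays 2,3
w=(abs(Z-49.5)<2.5)&(X>34)&(X<68)
for c in(-68,0,68):
    s=w&(abs(Y-c)<15); 
    if s.sum()>20: print("divider",c,np.percentile(Y[s],[2,98]).round(1))
for c in(-34,34):
    f=(abs(Z-20)<3)&(abs(Y-c)<20);s=f&(X>20)&(X<85)
    if s.sum()>20: print("floor x",np.percentile(X[s],[1,99]).round(1))
    s=(abs(Z-49.5)<2.5)&(abs(Y-c)<20)&(X>15)&(X<90);print("rim",np.histogram(X[s],np.arange(16,88,4))[0])
E
```

```text
top x [-3.9 11.2 24.3] patch x [-4.   5.8 14.9] patch y [-10.6  -0.6   9.2]
divider -68 [-73.4 -63.4]
divider 0 [-4.9  5. ]
floor x [29.4 71. ]
rim [  0 182 282  91   0   0   0   0   0   0   0   0   0  50 285 222   0]
floor x [29.2 71. ]
rim [  0 165 238  74   0   0   0   0   0   0   0   0   0  54 240 153   0]
```

Request:
{"fn": "servo_tool", "kwargs": {
  "deltas": [
    [[2.3,0,22],[0,0,0]],
    [[2.3,0,45],[0,0,0]],
    [[2.3,0,65],[0,0,0]],
    [[2.3,0,77],[0,0,0]],
    [[2.3,0,77],[0,0,0]]
  ]
}}

```text
t: 15.27
ee_pos: [570.1, -314.1, 97.9]
orientation: [-2.388, -2.033, 0.003]
ft_force: [0.3, 0.1, -3.1]
width: 35.8
grasp_force: 30.0
```

Request:
{"fn": "servo_tool", "kwargs": {
  "deltas": [
    [[0,0,6],[0,0,0]],
    [[0,0,12],[0,0,0]],
    [[0,0,18],[0,0,0]],
    [[0,0,24],[0,0,0]],
    [[0,0,28],[0,0,0]]
  ]
}}

```text
t: 15.68
ee_pos: [571.9, -316.4, 72.3]
orientation: [2.394, 2.034, 0.0]
ft_force: [0.9, 0.2, -4.2]
width: 35.9
grasp_force: 30.0
```

Request:
{"fn": "servo_tool", "kwargs": {
  "deltas": [
    [[0,0,2],[0,0,0]],
    [[0,0,4],[0,0,0]],
    [[0,0,6],[0,0,0]],
    [[0,0,8],[0,0,0]],
    [[0,0,8],[0,0,0]]
  ]
}}

```text
t: 16.1
ee_pos: [571.8, -316.3, 64.4]
orientation: [-2.394, -2.034, 0.0]
ft_force: [0.0, 0.2, -3.4]
width: 35.8
grasp_force: 30.0
```

Run:
```python
from h import *
go(570.6,-317.4,64,80.75)
d=get_image("wrist");edge(d);o=ctrl.get_obs();print(o["ft_force"])
```

```text
t 16.1 at [ 571.8 -316.3   64.4] hd 80.71 w 35.8 g 30 -> delta [-1.3 -1.   0.4] turn -0.0006
top x [-3.1 11.9 25. ] patch x [-3.2  6.6 15.7] patch y [-10.7  -0.7   9.1]
[ 0.09364665 -0.54637981 -3.10719408]
```

Request:
{"fn": "servo_tool", "kwargs": {
  "deltas": [
    [[0,0,0.7],[0,0,0]],
    [[0,0,0.7],[0,0,0]]
  ]
}}

```text
t: 16.32
ee_pos: [572.0, -316.5, 64.1]
orientation: [2.394, 2.034, 0.0]
ft_force: [0.3, 0.3, -3.3]
width: 36.1
grasp_force: 30.0
```

Request:
{"fn": "servo_tool", "kwargs": {
  "deltas": [
    [[0,0,0],[0,0,0]],
    [[0,0,0],[0,0,0]],
    [[0,0,0],[0,0,0]],
    [[0,0,0],[0,0,0]],
    [[0,0,0],[0,0,0]]
  ],
  "grip": -1
}}

```text
t: 16.73
ee_pos: [572.1, -316.4, 64.2]
orientation: [2.394, 2.034, 0.0]
ft_force: [-0.2, -1.0, 0.5]
width: 65.5
grasp_force: 0.0
```

Request:
{"fn": "servo_tool", "kwargs": {
  "deltas": [
    [[0,0,-5],[0,0,0]],
    [[0,0,-20],[0,0,0]],
    [[0,0,-50],[0,0,0]],
    [[0,0,-85],[0,0,0]],
    [[0,0,-116],[0,0,0]]
  ]
}}

```text
t: 17.15
ee_pos: [571.8, -316.3, 181.8]
orientation: [-2.394, -2.034, 0.0]
ft_force: [0.9, -0.7, -0.8]
width: 87.7
grasp_force: 0.0
```

Request:
{"fn": "servo_tool", "kwargs": {
  "deltas": [
    [[25,-3.1,0],[0,0,0]],
    [[57,-7,0],[0,0,0]],
    [[89,-10.9,0],[0,0,0]],
    [[121,-14.8,0],[0,0,0]],
    [[152.7,-18.7,0],[0,0,0]]
  ]
}}

```text
t: 17.57
ee_pos: [578.0, -161.3, 180.6]
orientation: [2.394, 2.034, 0.001]
ft_force: [-0.1, -0.8, -0.8]
width: 87.9
grasp_force: 0.0
```

Request:
{"fn": "servo_tool", "kwargs": {
  "deltas": [
    [[30.5,-3.7,0],[0,0,0]],
    [[61,-7.5,0],[0,0,0]],
    [[91.5,-11.2,0],[0,0,0]],
    [[122,-14.9,0],[0,0,0]],
    [[152.7,-18.7,0],[0,0,0]]
  ]
}}

```text
t: 17.98
ee_pos: [584.2, -7.5, 180.5]
orientation: [2.394, 2.034, 0.001]
ft_force: [1.3, -0.5, 0.2]
width: 87.9
grasp_force: 0.0
```

Request:
{"fn": "servo_tool", "kwargs": {
  "deltas": [
    [[30.5,-3.7,0],[0,0,-0.02]],
    [[61,-7.5,0],[0,0,-0.04]],
    [[91.5,-11.2,0],[0,0,-0.06]],
    [[125,-15.3,0],[0,0,-0.08]],
    [[152.7,-18.7,0],[0,0,-0.093]]
  ]
}}

```text
t: 18.4
ee_pos: [590.4, 146.9, 180.6]
orientation: [2.295, 2.145, 0.001]
ft_force: [-0.4, 0.6, -1.4]
width: 87.9
grasp_force: 0.0
```

Request:
{"fn": "servo_tool", "kwargs": {
  "deltas": [
    [[0,0,0],[0,0,0]],
    [[0,0,0],[0,0,0]]
  ]
}}

```text
t: 18.57
ee_pos: [590.3, 146.1, 180.3]
orientation: [2.294, 2.146, 0.0]
ft_force: [0.0, -0.5, 0.1]
width: 87.6
grasp_force: 0.0
```

Run:
```python
from h import *
go(590.4,145.0,48,86)
d=get_image("wrist");packs(d)
d=get_image("top");print("top:");packs(d)
```

```text
t 18.6 at [590.3 146.1 180.3] hd 86.2 w 87.6 g 0 -> delta [-1.100e+00  1.000e-01  1.323e+02] turn 0.0035
top 2933 83.4 [500.  275.4] [36.6 33.9] -7.1 [133.  26.]
top 3915 83.3 [597.5 214.3] [50.4 36.2] 83.8 [286. 109.]
top 3174 83.3 [591.  145.3] [48.8 35.8] 85.6 [283. 208.]
top:
top 161 90.0 [ 674.5 -532.2] [37.9  4.9] 35.6 [554. 149.]
top 226 84.7 [590.9 134.3] [37.5 24.9] 3.3 [214. 196.]
top 570 99.8 [ 572.8 -312.9] [50.  36.4] 81.4 [444. 203.]
top 192 95.7 [ 516.1 -130.3] [44.9 14.2] 50.3 [349. 232.]
```

Request:
{"fn": "servo_tool", "kwargs": {
  "deltas": [
    [[-0.9,0.7,33],[0,0,0.005]],
    [[-0.9,0.7,66],[0,0,0.01]],
    [[-0.9,0.7,99],[0,0,0.01]],
    [[-0.9,0.7,122],[0,0,0.01]],
    [[-0.9,0.7,132],[0,0,0.01]]
  ]
}}

```text
t: 19.08
ee_pos: [588.9, 141.7, 44.8]
orientation: [-2.308, -2.128, 0.007]
ft_force: [-0.5, -1.0, -0.2]
width: 87.6
grasp_force: 0.0
```

Request:
{"fn": "servo_tool", "kwargs": {
  "deltas": [
    [[0,0,0],[0,0,0]],
    [[0,0,0],[0,0,0]],
    [[0,0,0],[0,0,0]],
    [[0,0,0],[0,0,0]],
    [[0,0,0],[0,0,0]]
  ],
  "grip": 1
}}

```text
t: 19.5
ee_pos: [592.1, 144.0, 49.6]
orientation: [2.307, 2.131, 0.004]
ft_force: [0.3, -0.3, 0.2]
width: 57.8
grasp_force: 0.0
```

Request:
{"fn": "servo_tool", "kwargs": {
  "deltas": [
    [[0,0,0],[0,0,0]],
    [[0,0,0],[0,0,0]],
    [[0,0,0],[0,0,0]],
    [[0,0,0],[0,0,0]],
    [[0,0,0],[0,0,0]]
  ]
}}

```text
t: 19.92
ee_pos: [591.2, 143.9, 48.3]
orientation: [2.307, 2.132, 0.0]
ft_force: [-1.2, -0.8, 3.4]
width: 36.1
grasp_force: 30.0
```

Request:
{"fn": "servo_tool", "kwargs": {
  "deltas": [
    [[0,0,-10],[0,0,0]],
    [[0,0,-35],[0,0,0]],
    [[0,0,-70],[0,0,0]],
    [[0,0,-100],[0,0,0]],
    [[0,0,-132],[0,0,0]]
  ]
}}

```text
t: 20.33
ee_pos: [590.2, 143.7, 181.1]
orientation: [-2.307, -2.132, 0.002]
ft_force: [0.8, 0.6, -3.2]
width: 35.7
grasp_force: 30.0
```

Request:
{"fn": "servo_tool", "kwargs": {
  "deltas": [
    [[-20,1,0],[0,0,0]],
    [[-47,2.1,0],[0,0,0]],
    [[-75,3.4,0],[0,0,0]],
    [[-104,4.7,0],[0,0,0]],
    [[-131.7,6,0],[0,0,0]]
  ]
}}

```text
t: 20.75
ee_pos: [585.9, 10.9, 180.2]
orientation: [-2.307, -2.132, 0.001]
ft_force: [0.4, -0.2, -2.5]
width: 36.0
grasp_force: 30.0
```

Request:
{"fn": "servo_tool", "kwargs": {
  "deltas": [
    [[-26.3,1.2,0],[0,0,0]],
    [[-52.7,2.4,0],[0,0,0]],
    [[-79,3.6,0],[0,0,0]],
    [[-105.3,4.8,0],[0,0,0]],
    [[-131.7,6,0],[0,0,0]]
  ]
}}

```text
t: 21.17
ee_pos: [581.5, -120.9, 180.1]
orientation: [-2.307, -2.132, 0.001]
ft_force: [0.5, -0.2, -3.1]
width: 35.9
grasp_force: 30.0
```

Request:
{"fn": "servo_tool", "kwargs": {
  "deltas": [
    [[-26.3,1.2,0],[0,0,0.02]],
    [[-52.7,2.4,0],[0,0,0.04]],
    [[-85,3.8,0],[0,0,0.06]],
    [[-112,5.1,0],[0,0,0.085]],
    [[-131.7,6,0],[0,0,0.085]]
  ]
}}

```text
t: 21.58
ee_pos: [577.1, -253.6, 180.0]
orientation: [-2.398, -2.029, 0.001]
ft_force: [0.7, -0.3, -3.3]
width: 36.0
grasp_force: 30.0
```

Request:
{"fn": "servo_tool", "kwargs": {
  "deltas": [
    [[0,0,0],[0,0,0]],
    [[0,0,0],[0,0,0]]
  ]
}}

```text
t: 21.75
ee_pos: [577.2, -252.1, 179.8]
orientation: [-2.397, -2.029, 0.0]
ft_force: [0.7, -0.4, -2.0]
width: 36.0
grasp_force: 30.0
```

Run:
```python
from h import *
go(581.5,-250.5,64,80.75)
d=get_image("wrist");edge(d)
```

```text
t 21.8 at [ 577.2 -252.1  179.8] hd 80.49 w 36.0 g 30 -> delta [  2.3   4.1 115.8] turn -0.0045
top x [-4.2 10.9 24.1] patch x [-4.3  5.5 14.6] patch y [-10.5  -0.6   9.2]
```

Request:
{"fn": "servo_tool", "kwargs": {
  "deltas": [
    [[2.8,4,22],[0,0,-0.004]],
    [[2.8,4,45],[0,0,-0.004]],
    [[2.8,4,65],[0,0,-0.004]],
    [[2.8,4,79],[0,0,-0.004]],
    [[2.8,4,79],[0,0,-0.004]]
  ]
}}

```text
t: 22.22
ee_pos: [580.2, -247.2, 97.9]
orientation: [-2.386, -2.035, 0.004]
ft_force: [-0.7, 1.0, -2.5]
width: 35.9
grasp_force: 30.0
```

Request:
{"fn": "servo_tool", "kwargs": {
  "deltas": [
    [[0,0,0],[0,0,0]],
    [[0,0,8],[0,0,0]],
    [[0,0,15],[0,0,0]],
    [[0,0,22],[0,0,0]],
    [[0,0,28],[0,0,0]]
  ]
}}

```text
t: 22.63
ee_pos: [582.3, -249.4, 72.7]
orientation: [2.392, 2.036, 0.0]
ft_force: [-0.0, 0.2, -1.7]
width: 36.0
grasp_force: 30.0
```

Request:
{"fn": "servo_tool", "kwargs": {
  "deltas": [
    [[0,0,2],[0,0,0]],
    [[0,0,4],[0,0,0]],
    [[0,0,6],[0,0,0]],
    [[0,0,8.5],[0,0,0]],
    [[0,0,8.5],[0,0,0]]
  ]
}}

```text
t: 23.05
ee_pos: [582.5, -249.5, 64.5]
orientation: [2.391, 2.036, 0.0]
ft_force: [0.2, -1.2, -2.7]
width: 35.9
grasp_force: 30.0
```

Run:
```python
from h import *
go(581.5,-250.5,64,80.75)
d=get_image("wrist");edge(d);print(ctrl.get_obs()["ft_force"].round(1))
```

```text
t 23.1 at [ 582.5 -249.5   64.5] hd 80.83 w 35.9 g 30 -> delta [-1.1 -0.9  0.5] turn 0.0014
top x [-3.3 11.9 25. ] patch x [-3.4  6.4 15.5] patch y [-10.5  -0.5   9.3]
[-0.4 -0.8 -2.3]
```

Request:
{"fn": "servo_tool", "kwargs": {
  "deltas": [
    [[0,0,0.5],[0,0,0]],
    [[0,0,0.5],[0,0,0]]
  ]
}}

```text
t: 23.27
ee_pos: [582.4, -249.4, 64.3]
orientation: [2.392, 2.037, 0.0]
ft_force: [-0.5, -0.2, -1.0]
width: 35.7
grasp_force: 30.0
```

Request:
{"fn": "servo_tool", "kwargs": {
  "deltas": [
    [[0,0,0],[0,0,0]],
    [[0,0,0],[0,0,0]],
    [[0,0,0],[0,0,0]],
    [[0,0,0],[0,0,0]],
    [[0,0,0],[0,0,0]]
  ],
  "grip": -1
}}

```text
t: 23.68
ee_pos: [582.3, -249.4, 64.1]
orientation: [2.392, 2.037, 0.0]
ft_force: [0.7, 0.7, 0.5]
width: 65.8
grasp_force: 0.0
```

Request:
{"fn": "servo_tool", "kwargs": {
  "deltas": [
    [[0,0,-5],[0,0,0]],
    [[0,0,-20],[0,0,0]],
    [[0,0,-50],[0,0,0]],
    [[0,0,-85],[0,0,0]],
    [[0,0,-116],[0,0,0]]
  ]
}}

```text
t: 24.1
ee_pos: [582.1, -249.2, 181.7]
orientation: [-2.392, -2.037, 0.0]
ft_force: [-0.1, -0.7, 0.3]
width: 87.1
grasp_force: 0.0
```

Request:
{"fn": "servo_tool", "kwargs": {
  "deltas": [
    [[25,-3.2,0],[0,0,0]],
    [[57,-7.4,0],[0,0,0]],
    [[89,-11.5,0],[0,0,0]],
    [[121,-15.6,0],[0,0,0]],
    [[153.4,-19.8,0],[0,0,0]]
  ]
}}

```text
t: 24.52
ee_pos: [587.0, -93.5, 180.6]
orientation: [2.392, 2.036, 0.001]
ft_force: [0.3, 0.7, 1.0]
width: 87.7
grasp_force: 0.0
```

Request:
{"fn": "servo_tool", "kwargs": {
  "deltas": [
    [[30.7,-4,0],[0,0,0]],
    [[61.4,-7.9,0],[0,0,0]],
    [[92,-11.9,0],[0,0,0]],
    [[122.7,-15.8,0],[0,0,0]],
    [[153.4,-19.8,0],[0,0,0]]
  ]
}}

```text
t: 24.93
ee_pos: [591.9, 61.4, 180.5]
orientation: [2.392, 2.037, 0.001]
ft_force: [0.2, 0.3, -0.1]
width: 88.0
grasp_force: 0.0
```

Request:
{"fn": "servo_tool", "kwargs": {
  "deltas": [
    [[30.7,-4,0],[0,0,-0.01]],
    [[61.4,-7.9,0],[0,0,-0.02]],
    [[92,-11.9,0],[0,0,-0.04]],
    [[125,-16,0],[0,0,-0.05]],
    [[153.4,-19.8,0],[0,0,-0.052]]
  ]
}}

```text
t: 25.35
ee_pos: [596.8, 216.5, 180.5]
orientation: [2.337, 2.099, 0.001]
ft_force: [0.5, 0.0, 0.3]
width: 87.9
grasp_force: 0.0
```

Request:
{"fn": "servo_tool", "kwargs": {
  "deltas": [
    [[0,0,0],[0,0,0]],
    [[0,0,0],[0,0,0]]
  ]
}}

```text
t: 25.52
ee_pos: [596.7, 215.7, 180.2]
orientation: [2.335, 2.101, 0.0]
ft_force: [-0.6, -0.1, 0.2]
width: 88.0
grasp_force: 0.0
```

Run:
```python
from h import *
go(597.5,214.3,48,83.8)
d=get_image("wrist");packs(d)
d=get_image("top");print("top:");packs(d)
```

```text
t 25.5 at [596.7 215.7 180.2] hd 83.96 w 88.0 g 0 -> delta [ -1.3   1.  132.2] turn 0.0029
top 3763 83.4 [501.3 283.7] [50.6 36.1] 81.6 [136. 126.]
top 3178 83.3 [597.5 215. ] [48.6 35.9] 84.6 [284. 208.]
top:
top 137 91.0 [ 674.2 -532.4] [37.8  4.7] 32.2 [554. 149.]
top 454 84.9 [598.6 216.8] [49.9 36.2] 84.0 [172. 193.]
top 575 100.1 [ 580.3 -244.8] [52.4 36.4] 81.2 [408. 199.]
top 570 100.0 [ 572.5 -312.9] [50.2 35.8] 81.3 [444. 203.]
top 201 95.8 [ 516.1 -130.3] [44.8 14.6] 50.0 [350. 233.]
top 337 84.9 [499.9 280.3] [42.3 33.4] -89.7 [139. 242.]
top 398 80.4 [361.2 258.8] [50.3 31. ] -0.1 [146. 315.]
```

Request:
{"fn": "servo_tool", "kwargs": {
  "deltas": [
    [[-0.8,0.9,33],[0,0,0]],
    [[-0.8,0.9,66],[0,0,0]],
    [[-0.8,0.9,99],[0,0,0]],
    [[-0.8,0.9,122],[0,0,0]],
    [[-0.8,0.9,132],[0,0,0]]
  ]
}}

```text
t: 26.03
ee_pos: [595.6, 211.1, 44.7]
orientation: [-2.339, -2.095, 0.008]
ft_force: [-0.1, -0.2, -0.0]
width: 87.8
grasp_force: 0.0
```

Request:
{"fn": "servo_tool", "kwargs": {
  "deltas": [
    [[0,0,0],[0,0,0]],
    [[0,0,0],[0,0,0]],
    [[0,0,0],[0,0,0]],
    [[0,0,0],[0,0,0]],
    [[0,0,0],[0,0,0]]
  ],
  "grip": 1
}}

```text
t: 26.45
ee_pos: [598.8, 213.8, 49.7]
orientation: [2.337, 2.097, 0.004]
ft_force: [-0.1, -1.1, -0.7]
width: 58.4
grasp_force: 0.0
```

Request:
{"fn": "servo_tool", "kwargs": {
  "deltas": [
    [[0,0,0],[0,0,0]],
    [[0,0,0],[0,0,0]],
    [[0,0,0],[0,0,0]],
    [[0,0,0],[0,0,0]],
    [[0,0,0],[0,0,0]]
  ]
}}

```text
t: 26.87
ee_pos: [597.9, 213.7, 48.3]
orientation: [2.338, 2.098, 0.001]
ft_force: [-0.9, -0.2, 3.7]
width: 35.9
grasp_force: 30.0
```

Request:
{"fn": "servo_tool", "kwargs": {
  "deltas": [
    [[0,0,-10],[0,0,0]],
    [[0,0,-35],[0,0,0]],
    [[0,0,-70],[0,0,0]],
    [[0,0,-100],[0,0,0]],
    [[0,0,-132],[0,0,0]]
  ]
}}

```text
t: 27.28
ee_pos: [596.9, 213.3, 181.1]
orientation: [-2.338, -2.098, 0.002]
ft_force: [1.7, 0.3, -3.1]
width: 35.7
grasp_force: 30.0
```

Request:
{"fn": "servo_tool", "kwargs": {
  "deltas": [
    [[-20,1.9,0],[0,0,0]],
    [[-47,4.4,0],[0,0,0]],
    [[-75,7,0],[0,0,0]],
    [[-104,9.7,0],[0,0,0]],
    [[-132.2,12.3,0],[0,0,0]]
  ]
}}

```text
t: 27.7
ee_pos: [595.0, 79.6, 180.2]
orientation: [-2.337, -2.099, 0.001]
ft_force: [-0.4, 0.2, -2.2]
width: 36.2
grasp_force: 30.0
```

Request:
{"fn": "servo_tool", "kwargs": {
  "deltas": [
    [[-26.4,2.5,0],[0,0,0]],
    [[-52.9,4.9,0],[0,0,0]],
    [[-79.3,7.4,0],[0,0,0]],
    [[-105.8,9.8,0],[0,0,0]],
    [[-132.2,12.3,0],[0,0,0]]
  ]
}}

```text
t: 28.12
ee_pos: [593.0, -53.2, 180.1]
orientation: [-2.338, -2.098, 0.001]
ft_force: [1.0, -0.3, -2.4]
width: 35.8
grasp_force: 30.0
```

Request:
{"fn": "servo_tool", "kwargs": {
  "deltas": [
    [[-26.4,2.5,0],[0,0,0.01]],
    [[-52.9,4.9,0],[0,0,0.03]],
    [[-85,7.9,0],[0,0,0.05]],
    [[-112,10.4,0],[0,0,0.056]],
    [[-132.2,12.3,0],[0,0,0.056]]
  ]
}}

```text
t: 28.53
ee_pos: [591.0, -186.9, 180.1]
orientation: [-2.397, -2.03, 0.001]
ft_force: [0.6, -0.1, -1.9]
width: 35.7
grasp_force: 30.0
```

Request:
{"fn": "servo_tool", "kwargs": {
  "deltas": [
    [[0,0,0],[0,0,0]],
    [[0,0,0],[0,0,0]]
  ]
}}

```text
t: 28.7
ee_pos: [591.1, -185.5, 179.9]
orientation: [-2.398, -2.029, 0.0]
ft_force: [-0.2, 0.4, -2.5]
width: 35.6
grasp_force: 30.0
```

Run:
```python
from h import *
go(592.5,-183.4,64,80.75)
d=get_image("wrist");edge(d)
```

```text
t 28.7 at [ 591.1 -185.5  179.9] hd 80.48 w 35.6 g 30 -> delta [  2.3   1.1 115.9] turn -0.0048
top x [-4.1 10.9 24. ] patch x [-4.3  5.5 14.6] patch y [-10.6  -0.6   9.2]
```

Request:
{"fn": "servo_tool", "kwargs": {
  "deltas": [
    [[2.2,0.7,22],[0,0,-0.004]],
    [[2.2,0.7,45],[0,0,-0.004]],
    [[2.2,0.7,65],[0,0,-0.004]],
    [[2.2,0.7,79],[0,0,-0.004]],
    [[2.2,0.7,79],[0,0,-0.004]]
  ]
}}

```text
t: 29.17
ee_pos: [590.4, -180.4, 97.9]
orientation: [-2.386, -2.035, 0.005]
ft_force: [-0.1, -0.0, -2.6]
width: 35.9
grasp_force: 30.0
```

Request:
{"fn": "servo_tool", "kwargs": {
  "deltas": [
    [[0,0,0],[0,0,0]],
    [[0,0,8],[0,0,0]],
    [[0,0,15],[0,0,0]],
    [[0,0,22],[0,0,0]],
    [[0,0,28],[0,0,0]]
  ]
}}

```text
t: 29.58
ee_pos: [592.8, -182.6, 72.7]
orientation: [2.392, 2.037, 0.0]
ft_force: [-0.8, 0.4, -2.3]
width: 36.0
grasp_force: 30.0
```

Request:
{"fn": "servo_tool", "kwargs": {
  "deltas": [
    [[0,0,2],[0,0,0]],
    [[0,0,4],[0,0,0]],
    [[0,0,6],[0,0,0]],
    [[0,0,8.8],[0,0,0]],
    [[0,0,8.8],[0,0,0]]
  ]
}}

```text
t: 30.0
ee_pos: [593.1, -182.9, 64.3]
orientation: [2.391, 2.036, 0.001]
ft_force: [-0.4, -0.0, -2.2]
width: 35.7
grasp_force: 30.0
```

Run:
```python
from h import *
go(592.5,-183.4,64,80.75)
d=get_image("wrist");edge(d);print(ctrl.get_obs()["ft_force"].round(1))
```

```text
t 30.0 at [ 593.1 -182.9   64.3] hd 80.83 w 35.7 g 30 -> delta [-0.6 -0.5  0.3] turn 0.0013
top x [-3.2 11.8 24.9] patch x [-3.3  6.5 15.5] patch y [-10.4  -0.5   9.3]
[-0.1  0.3 -2.4]
```

Request:
{"fn": "servo_tool", "kwargs": {
  "deltas": [
    [[0,0,0.3],[0,0,0]],
    [[0,0,0.3],[0,0,0]]
  ]
}}

```text
t: 30.22
ee_pos: [592.8, -182.8, 64.2]
orientation: [2.392, 2.037, 0.0]
ft_force: [-0.3, -0.1, -0.3]
width: 36.0
grasp_force: 30.0
```

Request:
{"fn": "servo_tool", "kwargs": {
  "deltas": [
    [[0,0,0],[0,0,0]],
    [[0,0,0],[0,0,0]],
    [[0,0,0],[0,0,0]],
    [[0,0,0],[0,0,0]],
    [[0,0,0],[0,0,0]]
  ],
  "grip": -1
}}

```text
t: 30.63
ee_pos: [592.7, -182.6, 63.9]
orientation: [2.392, 2.037, 0.0]
ft_force: [-0.4, 0.4, 0.4]
width: 65.6
grasp_force: 0.0
```

Request:
{"fn": "servo_tool", "kwargs": {
  "deltas": [
    [[0,0,-5],[0,0,0]],
    [[0,0,-20],[0,0,0]],
    [[0,0,-50],[0,0,0]],
    [[0,0,-85],[0,0,0]],
    [[0,0,-116],[0,0,0]]
  ]
}}

```text
t: 31.05
ee_pos: [592.6, -182.6, 181.6]
orientation: [-2.392, -2.037, 0.0]
ft_force: [0.7, -0.0, 0.7]
width: 87.8
grasp_force: 0.0
```

Request:
{"fn": "servo_tool", "kwargs": {
  "deltas": [
    [[25,-9.3,0],[0,0,0]],
    [[55,-20.4,0],[0,0,0]],
    [[86,-31.8,0],[0,0,0]],
    [[117,-43.3,0],[0,0,0]],
    [[148.6,-55,0],[0,0,0]]
  ]
}}

```text
t: 31.47
ee_pos: [561.7, -26.0, 180.5]
orientation: [2.392, 2.036, 0.001]
ft_force: [0.7, -0.5, 0.0]
width: 87.7
grasp_force: 0.0
```

Request:
{"fn": "servo_tool", "kwargs": {
  "deltas": [
    [[29.7,-11,0],[0,0,0]],
    [[59.4,-22,0],[0,0,0]],
    [[89.2,-33,0],[0,0,0]],
    [[118.9,-44,0],[0,0,0]],
    [[148.6,-55,0],[0,0,0]]
  ]
}}

```text
t: 31.88
ee_pos: [531.0, 129.7, 180.4]
orientation: [2.392, 2.037, 0.001]
ft_force: [0.8, -0.6, -0.4]
width: 87.8
grasp_force: 0.0
```

Request:
{"fn": "servo_tool", "kwargs": {
  "deltas": [
    [[29.7,-11,0],[0,0,0]],
    [[59.4,-22,0],[0,0,0]],
    [[92,-34,0],[0,0,-0.01]],
    [[122,-45.2,0],[0,0,-0.013]],
    [[148.6,-55,0],[0,0,-0.013]]
  ]
}}

```text
t: 32.3
ee_pos: [500.2, 285.7, 180.4]
orientation: [2.378, 2.053, 0.001]
ft_force: [0.9, -1.0, 0.1]
width: 88.1
grasp_force: 0.0
```

Request:
{"fn": "servo_tool", "kwargs": {
  "deltas": [
    [[0,0,0],[0,0,0]],
    [[0,0,0],[0,0,0]]
  ]
}}

```text
t: 32.47
ee_pos: [500.4, 284.9, 180.1]
orientation: [2.376, 2.056, 0.0]
ft_force: [0.4, -0.3, -0.2]
width: 87.3
grasp_force: 0.0
```

Run:
```python
from h import *
go(501.3,283.7,48,81.6)
d=get_image("wrist");packs(d)
d=get_image("top");print("top:");packs(d)
```

```text
t 32.5 at [500.4 284.9 180.1] hd 81.74 w 87.3 g 0 -> delta [ -1.1   1.  132.1] turn 0.0024
top 3187 83.3 [501.  284.2] [49.1 35.8] 81.3 [283. 207.]
top 2158 79.6 [360.4 260. ] [48.3 35.2] -2.3 [106. 261.]
top:
top 158 90.6 [ 673.4 -532.4] [39.6  5.6] 33.9 [554. 149.]
top 533 100.2 [ 593.6 -178.6] [50.4 37.1] 80.5 [373. 193.]
top 574 100.0 [ 580.4 -245. ] [52.4 36.4] 81.3 [408. 199.]
top 572 99.9 [ 572.6 -313. ] [50.2 35.7] 81.0 [444. 203.]
top 196 95.4 [ 516.2 -130.3] [44.8 14.5] 50.3 [350. 233.]
top 472 84.9 [502.3 285.7] [49.9 35.8] 81.6 [136. 241.]
top 434 80.6 [360.9 261.4] [48.8 35.3] -4.8 [145. 316.]
```

Request:
{"fn": "servo_tool", "kwargs": {
  "deltas": [
    [[-0.8,0.7,33],[0,0,0]],
    [[-0.8,0.7,66],[0,0,0]],
    [[-0.8,0.7,99],[0,0,0]],
    [[-0.8,0.7,122],[0,0,0]],
    [[-0.8,0.7,132],[0,0,0]]
  ]
}}

```text
t: 32.98
ee_pos: [499.9, 280.3, 44.9]
orientation: [-2.38, -2.049, 0.008]
ft_force: [-0.9, -0.9, 0.9]
width: 87.7
grasp_force: 0.0
```

Request:
{"fn": "servo_tool", "kwargs": {
  "deltas": [
    [[0,0,0],[0,0,0]],
    [[0,0,0],[0,0,0]],
    [[0,0,0],[0,0,0]],
    [[0,0,0],[0,0,0]],
    [[0,0,0],[0,0,0]]
  ],
  "grip": 1
}}

```text
t: 33.4
ee_pos: [502.4, 283.3, 49.4]
orientation: [2.378, 2.052, 0.004]
ft_force: [0.1, -0.7, -0.8]
width: 58.0
grasp_force: 0.0
```

Request:
{"fn": "servo_tool", "kwargs": {
  "deltas": [
    [[0,0,0],[0,0,0]],
    [[0,0,0],[0,0,0]],
    [[0,0,0],[0,0,0]],
    [[0,0,0],[0,0,0]],
    [[0,0,0],[0,0,0]]
  ]
}}

```text
t: 33.82
ee_pos: [501.5, 283.0, 48.2]
orientation: [2.378, 2.052, 0.001]
ft_force: [-0.9, 0.3, 4.8]
width: 35.7
grasp_force: 30.0
```

Request:
{"fn": "servo_tool", "kwargs": {
  "deltas": [
    [[0,0,-10],[0,0,0]],
    [[0,0,-35],[0,0,0]],
    [[0,0,-70],[0,0,0]],
    [[0,0,-100],[0,0,0]],
    [[0,0,-132],[0,0,0]]
  ]
}}

```text
t: 34.23
ee_pos: [500.5, 282.4, 180.9]
orientation: [-2.378, -2.052, 0.003]
ft_force: [-0.6, 1.0, -3.5]
width: 36.0
grasp_force: 30.0
```

Request:
{"fn": "servo_tool", "kwargs": {
  "deltas": [
    [[-20,8.3,0],[0,0,0]],
    [[-45,18.8,0],[0,0,0]],
    [[-72,30,0],[0,0,0]],
    [[-100,41.7,0],[0,0,0]],
    [[-127.1,53,0],[0,0,0]]
  ]
}}

```text
t: 34.65
ee_pos: [534.7, 148.0, 180.0]
orientation: [-2.378, -2.053, 0.001]
ft_force: [0.3, 0.5, -3.5]
width: 35.9
grasp_force: 30.0
```

Request:
{"fn": "servo_tool", "kwargs": {
  "deltas": [
    [[-25.4,10.6,0],[0,0,0]],
    [[-50.8,21.2,0],[0,0,0]],
    [[-76.3,31.8,0],[0,0,0]],
    [[-101.7,42.4,0],[0,0,0]],
    [[-127.1,53,0],[0,0,0]]
  ]
}}

```text
t: 35.07
ee_pos: [568.6, 14.5, 179.9]
orientation: [-2.378, -2.052, 0.001]
ft_force: [-0.1, 0.5, -4.5]
width: 35.7
grasp_force: 30.0
```

Request:
{"fn": "servo_tool", "kwargs": {
  "deltas": [
    [[-25.4,10.6,0],[0,0,0]],
    [[-50.8,21.2,0],[0,0,0]],
    [[-80,33.4,0],[0,0,0.01]],
    [[-106,44.2,0],[0,0,0.012]],
    [[-127.1,53,0],[0,0,0.012]]
  ]
}}

```text
t: 35.48
ee_pos: [602.6, -119.6, 179.8]
orientation: [-2.391, -2.037, 0.001]
ft_force: [0.3, 0.5, -2.8]
width: 35.8
grasp_force: 30.0
```

Request:
{"fn": "servo_tool", "kwargs": {
  "deltas": [
    [[0,0,0],[0,0,0]],
    [[0,0,0],[0,0,0]]
  ]
}}

```text
t: 35.65
ee_pos: [602.4, -118.6, 179.6]
orientation: [-2.392, -2.035, 0.001]
ft_force: [-0.4, 0.8, -2.7]
width: 35.7
grasp_force: 30.0
```

Run:
```python
from h import *
go(603.4,-116.3,64,80.75)
d=get_image("wrist");edge(d)
```

```text
t 35.6 at [ 602.4 -118.6  179.6] hd 80.76 w 35.7 g 30 -> delta [  2.4   0.8 115.6] turn 0.0002
top x [-4.2 10.9 24. ] patch x [-4.3  5.5 14.6] patch y [-10.2  -0.3   9.5]
```

Request:
{"fn": "servo_tool", "kwargs": {
  "deltas": [
    [[2.2,0.4,22],[0,0,0]],
    [[2.2,0.4,45],[0,0,0]],
    [[2.2,0.4,65],[0,0,0]],
    [[2.2,0.4,79],[0,0,0]],
    [[2.2,0.4,79],[0,0,0]]
  ]
}}

```text
t: 36.12
ee_pos: [600.8, -113.5, 97.8]
orientation: [-2.385, -2.036, 0.006]
ft_force: [-0.3, 1.0, -3.5]
width: 35.9
grasp_force: 30.0
```

Request:
{"fn": "servo_tool", "kwargs": {
  "deltas": [
    [[0,0,0],[0,0,0]],
    [[0,0,8],[0,0,0]],
    [[0,0,15],[0,0,0]],
    [[0,0,22],[0,0,0]],
    [[0,0,28],[0,0,0]]
  ]
}}

```text
t: 36.53
ee_pos: [603.6, -115.4, 72.6]
orientation: [2.391, 2.038, 0.0]
ft_force: [-0.3, 0.1, -3.1]
width: 36.1
grasp_force: 30.0
```

Request:
{"fn": "servo_tool", "kwargs": {
  "deltas": [
    [[0,0,2],[0,0,0]],
    [[0,0,4],[0,0,0]],
    [[0,0,6],[0,0,0]],
    [[0,0,8.8],[0,0,0]],
    [[0,0,8.8],[0,0,0]]
  ]
}}

```text
t: 36.95
ee_pos: [603.9, -115.7, 64.2]
orientation: [2.391, 2.038, 0.001]
ft_force: [0.8, 0.2, -3.2]
width: 35.7
grasp_force: 30.0
```

Run:
```python
from h import *
go(603.4,-116.3,64,80.75)
d=get_image("wrist");edge(d);print(ctrl.get_obs()["ft_force"].round(1))
```

```text
t 37.0 at [ 603.9 -115.7   64.2] hd 80.89 w 35.7 g 30 -> delta [-0.7 -0.4  0.2] turn 0.0024
top x [-3.2 12.  25. ] patch x [-3.2  6.6 15.6] patch y [-10.6  -0.5   9.2]
[-0.7  0.1 -3.4]
```

Request:
{"fn": "servo_tool", "kwargs": {
  "deltas": [
    [[0,0,0.3],[0,0,0]],
    [[0,0,0.3],[0,0,0]]
  ]
}}

```text
t: 37.17
ee_pos: [603.8, -115.6, 64.2]
orientation: [2.391, 2.038, 0.0]
ft_force: [-0.3, 0.3, 1.0]
width: 35.9
grasp_force: 30.0
```

Request:
{"fn": "servo_tool", "kwargs": {
  "deltas": [
    [[0,0,0],[0,0,0]],
    [[0,0,0],[0,0,0]],
    [[0,0,0],[0,0,0]],
    [[0,0,0],[0,0,0]]
  ],
  "grip": -1
}}

```text
t: 37.5
ee_pos: [603.8, -115.6, 63.9]
orientation: [2.391, 2.038, 0.0]
ft_force: [0.2, 0.1, -0.6]
width: 59.2
grasp_force: 0.0
```

Request:
{"fn": "servo_tool", "kwargs": {
  "deltas": [
    [[0,0,-5],[0,0,0]],
    [[0,0,-20],[0,0,0]],
    [[0,0,-50],[0,0,0]],
    [[0,0,-85],[0,0,0]],
    [[0,0,-120],[0,0,0]]
  ]
}}

```text
t: 37.92
ee_pos: [603.0, -115.4, 184.9]
orientation: [-2.39, -2.037, 0.001]
ft_force: [0.7, -0.2, 0.3]
width: 87.3
grasp_force: 0.0
```

Request:
{"fn": "servo_tool", "kwargs": {
  "deltas": [
    [[-18,-9,-15],[0,0,0]],
    [[-36,-18,-30],[0,0,0]],
    [[-54,-27,-45],[0,0,0]],
    [[-72,-36,-60],[0,0,0]],
    [[-90,-44,-75],[0,0,0]]
  ],
  "grip": 1
}}

```text
t: 38.33
ee_pos: [545.1, -198.0, 260.0]
orientation: [2.39, 2.038, 0.0]
ft_force: [1.1, -0.4, -0.8]
width: 58.2
grasp_force: 0.0
```

Request:
{"fn": "servo_tool", "kwargs": {
  "deltas": [
    [[-18,-9,-15],[0,0,0]],
    [[-36,-18,-30],[0,0,0]],
    [[-54,-27,-45],[0,0,0]],
    [[-72,-36,-60],[0,0,0]],
    [[-87.2,-42.3,-75],[0,0,0]]
  ]
}}

```text
t: 38.75
ee_pos: [489.2, -277.6, 335.0]
orientation: [2.391, 2.037, -0.0]
ft_force: [0.2, 0.3, -0.4]
width: 25.1
grasp_force: 0.0
```

Request:
{"fn": "servo_tool", "kwargs": {
  "deltas": [
    [[0,0,0],[0,0,0]],
    [[0,0,0],[0,0,0]],
    [[0,0,0],[0,0,0]],
    [[0,0,0],[0,0,0]],
    [[0,0,0],[0,0,0]]
  ]
}}

```text
t: 39.17
ee_pos: [490.3, -275.9, 332.7]
orientation: [-2.388, -2.038, 0.001]
ft_force: [0.6, -0.4, -0.6]
width: 0.5
grasp_force: 0.0
```

Run:
```python
from h import *
go(490.7,-277.1,66,80.75)
d=get_image("wrist");cv2.imwrite("pics/w6.png",d["frame"]);packs(d,80,115)
P=cloud(d);Z=P[...,2]
for b in blobs(colour(d,"green")&(P[...,0]<600),100): print("green",np.nanmedian(Z[b]).round(1),np.nanpercentile(Z[b],95).round(1),*rect(P[b][np.isfinite(Z[b])][:,:2]))
ex=np.array([np.cos(np.radians(-9.25)),np.sin(np.radians(-9.25))]);ey=np.array([-ex[1],ex[0]])
for Y in(-102.2,-34.2,33.8,101.8): print("bay",(np.array([537.5,-208.7])+50.2*ex+Y*ey).round(1))
```

```text
t 39.2 at [ 490.3 -275.9  332.7] hd 80.95 w 0.5 g 0 -> delta [ -1.4   1.  266.7] turn 0.0035
top 1139 98.9 [ 601.3 -126.2] [36.9 27. ] -8.6 [368.  14.]
top 709 94.8 [ 514.6 -134. ] [46.2 14.4] 50.9 [285.  35.]
top 1922 99.1 [ 591.5 -181.9] [49.9 36.9] 81.1 [365.  71.]
top 1660 99.2 [ 578.6 -247.6] [49.4 35.7] 81.0 [359. 138.]
top 1532 99.1 [ 571.7 -315.3] [48.8 36.6] 80.7 [359. 199.]
top 1359 101.4 [ 659.5 -545.5] [75.5  7.9] 35.6 [449. 366.]
top 1257 90.1 [ 119.9 -489. ] [70.8 41.5] -1.8 [ 34. 373.]
green 65.1 66.5 [ 490.6 -277.2] [31.1 31. ] 81.5
bay [ 570.6 -317.6]
bay [ 581.5 -250.5]
bay [ 592.5 -183.4]
bay [ 603.4 -116.3]
```

View pics/w6.png

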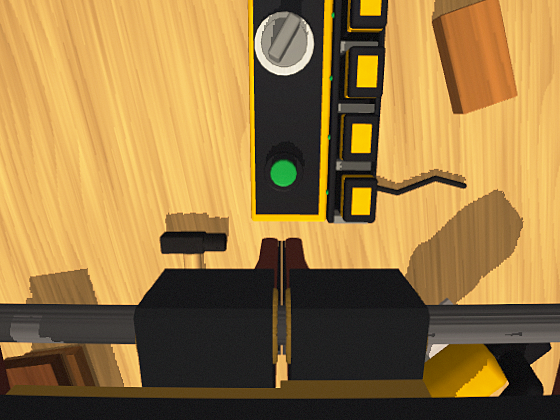

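The view shows all four packs seated in the bays at (368,14), (367,70), (361,138) and (360,198). The knob at (285,42) is on the fourth click and the green button is at (284,173). Everything is home, so I'll press the button.

Request:
{"fn": "servo_tool", "kwargs": {
  "deltas": [
    [[-0.5,0.3,30],[0,0,0]],
    [[-1.1,0.6,65],[0,0,0]],
    [[-1.1,0.6,100],[0,0,0]],
    [[-1.1,0.6,130],[0,0,0]],
    [[-1.1,0.6,150],[0,0,0]]
  ]
}}

```text
t: 39.63
ee_pos: [489.4, -276.6, 180.3]
orientation: [-2.387, -2.036, 0.002]
ft_force: [-1.2, 0.3, 0.3]
width: 0.4
grasp_force: 0.0
```

Request:
{"fn": "servo_tool", "kwargs": {
  "deltas": [
    [[0,0,30],[0,0,0]],
    [[0,0,60],[0,0,0]],
    [[0,0,85],[0,0,0]],
    [[0,0,100],[0,0,0]],
    [[0,0,106],[0,0,0]]
  ]
}}

```text
t: 40.05
ee_pos: [489.3, -276.5, 74.7]
orientation: [-2.386, -2.036, 0.003]
ft_force: [-0.1, -0.5, 0.0]
width: 0.5
grasp_force: 0.0
```

Request:
{"fn": "servo_tool", "kwargs": {
  "deltas": [
    [[0,0,0],[0,0,0]],
    [[0,0,4],[0,0,0]],
    [[0,0,8],[0,0,0]],
    [[0,0,11],[0,0,0]],
    [[0,0,13],[0,0,0]]
  ]
}}

```text
t: 40.47
ee_pos: [491.3, -278.3, 65.3]
orientation: [2.39, 2.037, 0.001]
ft_force: [0.1, 0.8, 2.3]
width: 0.3
grasp_force: 1.0
```

Request:
{"fn": "servo_tool", "kwargs": {
  "deltas": [
    [[0,0,1],[0,0,0]],
    [[0,0,2],[0,0,0]],
    [[0,0,2],[0,0,0]]
  ]
}}

```text
t: 40.72
ee_pos: [491.3, -278.3, 63.2]
orientation: [2.39, 2.037, 0.001]
ft_force: [0.9, -0.4, 3.2]
width: 0.5
grasp_force: 1.6
```

Request:
{"fn": "servo_tool", "kwargs": {
  "deltas": [
    [[0,0,1],[0,0,0]],
    [[0,0,2],[0,0,0]],
    [[0,0,3],[0,0,0]],
    [[0,0,3.5],[0,0,0]],
    [[0,0,3.5],[0,0,0]]
  ]
}}

```text
t: 41.13
ee_pos: [491.3, -278.3, 60.2]
orientation: [2.39, 2.037, 0.001]
ft_force: [-0.1, 1.5, 11.3]
width: 0.4
grasp_force: 5.9
```

Request:
{"fn": "servo_tool", "kwargs": {
  "deltas": [
    [[0,0,0.8],[0,0,0]],
    [[0,0,0.8],[0,0,0]],
    [[0,0,0.8],[0,0,0]]
  ]
}}

```text
t: 41.38
ee_pos: [491.3, -278.3, 60.1]
orientation: [2.39, 2.037, 0.001]
ft_force: [-2.4, 2.6, 19.1]
width: 0.4
grasp_force: 9.4
```

The button is fully down: z stopped at 60.1 while the force rose to 19 N. I'll retreat and check.

Request:
{"fn": "servo_tool", "kwargs": {
  "deltas": [
    [[0,0,-5],[0,0,0]],
    [[0,0,-20],[0,0,0]],
    [[0,0,-50],[0,0,0]],
    [[0,0,-90],[0,0,0]],
    [[0,0,-130],[0,0,0]]
  ]
}}

```text
t: 41.8
ee_pos: [489.3, -277.3, 188.5]
orientation: [-2.388, -2.036, 0.002]
ft_force: [1.2, -0.6, 0.4]
width: 0.3
grasp_force: 0.0
```

Request:
{"fn": "servo_tool", "kwargs": {
  "deltas": [
    [[0,0,-30],[0,0,0]],
    [[0,0,-60],[0,0,0]],
    [[0,0,-90],[0,0,0]],
    [[0,0,-120],[0,0,0]],
    [[0,0,-140],[0,0,0]]
  ]
}}

```text
t: 42.22
ee_pos: [490.8, -278.2, 331.0]
orientation: [2.39, 2.037, 0.001]
ft_force: [0.0, -0.5, -0.3]
width: 0.2
grasp_force: 0.0
```

Request:
{"fn": "servo_tool", "kwargs": {
  "deltas": [
    [[0,0,0],[0,0,0]],
    [[0,0,0],[0,0,0]],
    [[0,0,0],[0,0,0]],
    [[0,0,0],[0,0,0]]
  ]
}}

```text
t: 42.55
ee_pos: [489.8, -277.5, 326.4]
orientation: [-2.388, -2.036, 0.002]
ft_force: [0.7, 0.1, 0.1]
width: 0.8
grasp_force: 0.0
```

Run:
```python
from h import *
d=get_image("wrist");packs(d,80,115)
P=cloud(d);Z=P[...,2]
for b in blobs(colour(d,"green")&(P[...,0]<600),100): print("green",np.nanmedian(Z[b]).round(1),rect(P[b][np.isfinite(Z[b])][:,:2]))
```

```text
top 1033 98.9 [ 600.4 -127.7] [36.1 24.6] -10.4 [369.  13.]
top 744 94.8 [ 514.6 -134. ] [46.  14.3] 50.6 [285.  33.]
top 2006 99.1 [ 591.8 -182. ] [49.8 37.1] 80.9 [367.  69.]
top 1701 99.2 [ 578.6 -247.9] [48.7 35.4] 80.7 [361. 136.]
top 1596 99.0 [ 571.6 -315. ] [48.3 36.7] 80.8 [361. 198.]
top 1467 100.6 [ 658.4 -546. ] [77.4  7.4] 34.5 [451. 368.]
top 1085 90.2 [ 122.1 -488.3] [67.5 39. ] -0.3 [ 33. 374.]
green 65.0 (array([ 490.5, -276.7]), array([32. , 31.2]), -0.7)
```

```bash
python3 -c "
from workcell import close_job
print(close_job())"
```

```text
the job is handed in; nothing more can be done
None
```

The job is handed in: all four packs are seated in their own bays, the selector went to its anticlockwise stop and back four clicks, and the start button was pressed fully and came up. I don't have the judge's verdict, because `close_job()` returned None.

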